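# Fill the round tub with the leaning tubes

## Task

Take the three long aluminium tubes out of the leaning rack and pack them upright, feet on the floor, into the round tub that already holds four glue sticks, so that all seven make one tight cluster with one in the middle and six round it. Lower each tube in rather than dropping it, keep the glue sticks standing in the tub, and leave the other things on the table where they are.

Things in the scene. Friction and masses are not known exactly. Their poses are not given: they have to be found in the camera images.
- rack: wooden rack, fixed, 150 x 194 mm on the table and about 72 mm high, with three bores in a row along its y, 62 mm apart (middle one at y = 0). The bores are 48 mm deep, 26.5 mm wide (the tubes have a little play in them), and lean 32 degrees from vertical so that the tubes' tops lean towards the rack's -x (towards the robot when yaw is 0); 112 mm of each tube sticks out. Draw tubes out along their own axis. Origin: on the table under the middle of the block; z up
- tub: round white tub, fixed, open at the top, outside 96 mm in diameter and 72 mm high, wall 4.5 mm (inside 87 mm in diameter), floor 5 mm above the table. It has just room for seven sticks, one in the middle and six round it about 28 to 29 mm from the centre; four of the round places are taken, the middle and two opposite round places are empty. Origin: centre of its underside; z up
- tube_1: one of three identical loose plain aluminium pencil tubes, closed cylinders 25 mm in diameter and 160 mm long, 70 g, a thin dark ring near each end; the foot is flat, its edge nearly sharp. At the start it stands in a bore of the rack, leaning about 32 to 34 degrees. Origin: centre of the foot; own z runs along the tube to its top
- tube_2: one of three identical loose plain aluminium pencil tubes, closed cylinders 25 mm in diameter and 160 mm long, 70 g, a thin dark ring near each end; the foot is flat, its edge nearly sharp. At the start it stands in a bore of the rack, leaning about 32 to 34 degrees. Origin: centre of the foot; own z runs along the tube to its top
- tube_3: one of three identical loose plain aluminium pencil tubes, closed cylinders 25 mm in diameter and 160 mm long, 70 g, a thin dark ring near each end; the foot is flat, its edge nearly sharp. At the start it stands in a bore of the rack, leaning about 32 to 34 degrees. Origin: centre of the foot; own z runs along the tube to its top
- glue_1: one of four identical loose glue sticks (grey-blue top), cylinders 26 mm in diameter and 92 mm tall, 30 g, standing upright in the tub near its wall. Origin: centre of the underside; z up the stick. It slides aside when nudged
- glue_2: one of four identical loose glue sticks (grey-blue top), cylinders 26 mm in diameter and 92 mm tall, 30 g, standing upright in the tub near its wall. Origin: centre of the underside; z up the stick. It slides aside when nudged
- glue_3: one of four identical loose glue sticks (grey-blue top), cylinders 26 mm in diameter and 92 mm tall, 30 g, standing upright in the tub near its wall. Origin: centre of the underside; z up the stick. It slides aside when nudged
- glue_4: one of four identical loose glue sticks (grey-blue top), cylinders 26 mm in diameter and 92 mm tall, 30 g, standing upright in the tub near its wall. Origin: centre of the underside; z up the stick. It slides aside when nudged
- coffee_jar: bystander: glass jar with a lid, 66 x 66 x 95 mm, origin at the centre of its underside
- masking_tape: bystander: roll of masking tape lying flat, 94 mm across, 25 mm high, origin at the centre of its underside
Not all that is in view belongs to the job. What is shaped like the tube_1 but pink is not meant.

How it is judged:
At the end, for the whole second after the job is handed in: All three tubes and all four glue sticks stand in the tub: foot within 36 mm of the tub's axis and not more than 4 mm above the tub's floor, upright within 8 degrees, at rest; one of the seven stands in the middle, within 12 mm of the tub's axis (horizontal distance between each of tube_1, tube_2, tube_3, glue_1, glue_2, glue_3, glue_4 and tub below 0.036 m and z of each of tube_1, tube_2, tube_3, glue_1, glue_2, glue_3, glue_4 in the frame of tub below 0.009 m and angle between each of tube_1, tube_2, tube_3, glue_1, glue_2, glue_3, glue_4's own z axis and vertical below 0.14 rad and linear speed of each of tube_1, tube_2, tube_3, glue_1, glue_2, glue_3, glue_4 below 0.03 m/s and horizontal distance between any of tube_1, tube_2, tube_3, glue_1, glue_2, glue_3, glue_4 and tub below 0.012 m); the robot touches nothing.
It fails at once if a tube is dropped into the tub instead of lowered (faster than 0.7 m/s inside it) ((horizontal distance between tube_1 and tub below 0.036 m and z of tube_1 in the frame of tub below 0.06 m and linear speed of tube_1 above 0.7 m/s) or (horizontal distance between tube_2 and tub below 0.036 m and z of tube_2 in the frame of tub below 0.06 m and linear speed of tube_2 above 0.7 m/s) or (horizontal distance between tube_3 and tub below 0.036 m and z of tube_3 in the frame of tub below 0.06 m and linear speed of tube_3 above 0.7 m/s)).
It fails at once if a glue stick leaves the tub (lifted more than 35 mm off its floor) or tips over (35 degrees) (horizontal distance between any of glue_1, glue_2, glue_3, glue_4 and tub above 0.045 m or angle between any of glue_1, glue_2, glue_3, glue_4's own z axis and vertical above 0.6 rad or z of any of glue_1, glue_2, glue_3, glue_4 in the frame of tub above 0.04 m).
It fails at once if the coffee jar or the masking tape is moved more than 30 mm (distance of any of coffee_jar, masking_tape from where it was at the start of the episode above 0.03 m).
It also fails if it takes over 72 s, if anything falls off the work surface, if the arm or the gripper's body presses on something with over 40 N, if the wrist force passes 120 N, or if a joint passes its speed limit or range.

## Robot

A 7-joint arm with a two-finger parallel gripper is mounted at the origin on a cart in front of the work surface, level with it; the furniture and walls round the work are solid. World frame = base frame: x ahead of the robot, y to its left, z up, the work surface at z = 0. Lengths are in m, angles in rad, forces in N, time in s.
With the tool pointing down it reaches from about 0.4 to 0.85 m from the base axis. Payload 4.5 kg.
Tool frame: the origin (TCP) lies midway between the tips of the shut fingers; the grasp point (between the pads) lies 19 mm behind it; z points along the fingers, y is the line along which they close (so a half turn about z gives the same grasp; the last joint's range is limited). The gripper opens to 88 mm and grips with 3 to 60 N. Pads are 18 mm wide; open, the fingers measure 123 mm over their backs; the gripper's body (75 mm by 187 mm) begins 45 mm behind the grasp point.
Start: joints at [1.284, 0.689, -0.195, 1.565, 0.157, 0.902, -0.215], TCP at [0.197, -0.593, 0.239] pointing down, gripper open.
Joint ranges: [-3.01, 3.01], [-0.46, 2.08], [-1.47, 1.51], [0.13, 2.56], [-1, 4.14], [0.04, 2.09], [-2.66, 2.66]. Speed limits (rad/s): [2.57, 2.57, 3.14, 3.14, 3.14, 3.14, 3.14].

## Interface

Orientations are given as a unit quaternion [x, y, z, w].
In Python, from plant import r gives the robot as it stands.
- The arm moves only by the tool carry_out, never from a script. Its argument "plan" is a list of rows, each an object with "rot": the turn, a rotation vector about the tool's x, y, z in rad, a list of three; "xyz": the shift along the tool's x, y, z in m, a list of three; "grip": the closure in counts, from 0 (fully open) to 255 (shut). In form: [{"rot": [wx, wy, wz], "xyz": [dx, dy, dz], "grip": grip}, ...]. A call has 1 to 8 rows; each row is the pose to reach, as a shift and turn from the pose commanded when the call began, along the tool's axes at that moment; what a row does not reach only later rows make up. A row lasts 1/12 s, in which the tool goes at most 41.7 mm and 7.16 degrees, less where a joint would pass 70% of its speed; a pose out of reach is approached as far as the arm can. A call with a gripper value outside its range is refused whole. The fingers move at their own pace and stop on an object; "squeeze" is the grip in N (left out, the last holds). Time passes only in rows, so rows that repeat a pose let the fingers close. It gives the time, the measured TCP pose, the force, the opening and the grip force at its end, in the units of the state.
- r.get_state(): the state, without advancing time (a new reading comes with each control period).
- r.snapshot(name): name is "scene" or "top"; returns the picture (384x512x3 uint8, red, green, blue); there is no depth.
- r.camera_params(name): a dict with "fx", "fy", "cx", "cy" (pixels), "distortion" ([k1, k2, p1, p2, k3] as OpenCV has them; the pictures are not rectified), "position" and "attitude" of the camera in the world. Camera axes: x right, y down, z forward; pixel columns grow to the right and rows downward; lengths in m; the calibration is good to about 2 mm. A picture is of the moment at which its call begins. camera_params takes no time and is no camera call.
- r.finish_job(): hands the job in; it is judged then, once.
The state is a dict: "clock": time; "q": joint angles; "qd": joint speeds; "joint_torque": joint torques, N m; "tool_pos": TCP position; "eef_rot": TCP orientation; "contact_force": force on the tool from outside, world axes, zero at the start; "moment": the same for the moment, N m; "opening": opening from 0.0 (shut) to 1.0 (fully open); "finger_force": force on a finger pad.
Only numpy, scipy, OpenCV 4.12 (cv2) and the standard library are available. Lean on these libraries where they do the work, as an engineer would, in place of code of your own. Each camera call takes 0.05 s, during which the arm holds its last target. There are 200 camera calls.

## Working session

There is one attempt and no reset: what is moved stays moved. The work goes in short steps, Python scripts to look and compute and a tool call to move; the robot and the scene stay as the last step left them, time stands still between calls to the robot, and variables do not carry over. Pictures are saved under pics/ and viewed, at most 10 in all, crops included, and the job is handed in when it is done.

Besides the shell and the picture viewer there is one more tool, called after "Call:" by a JSON object that holds its "name" and its "arguments". carry_out: Moves the arm, as the interface text tells. Its arguments: {"type":"object","properties":{"plan":{"type":"array"},"squeeze":{"type":"number"}},"required":["plan"]}

```bash
mkdir -p pics; ls; python3 - <<'E'
from plant import r
import cv2
for n in("scene","top"):
    cv2.imwrite(f"pics/{n}0.png",r.snapshot(n)[:,:,::-1]); print(n,r.camera_params(n))
print(r.get_state())
E
```

```text
pics
scene {'fx': 489.2514146119762, 'fy': 489.2514146119762, 'cx': 249.23747516907045, 'cy': 181.54923985552344, 'distortion': array([-0.21141225,  0.        ,  0.        ,  0.        ,  0.        ]), 'position': array([-0.60844488, -0.70734699,  0.82546299]), 'attitude': array([ 0.73795761, -0.45617306,  0.25060158, -0.42956206])}
top {'fx': 449.2950311268105, 'fy': 449.2950311268105, 'cx': 254.17610657937362, 'cy': 195.77022300345035, 'distortion': array([-0.12866883,  0.        ,  0.        ,  0.        ,  0.        ]), 'position': array([ 0.47771032, -0.11850723,  1.14138145]), 'attitude': array([ 0.71264884, -0.70084437,  0.014136  , -0.02736732])}
{'clock': 0.1, 'q': array([ 1.28378499,  0.68986078, -0.1945575 ,  1.56621195,  0.15728407,
        0.90249297, -0.21511994]), 'qd': array([ 0.00082434, -0.00259319, -0.00169536, -0.00197807, -0.0007834 ,
        0.00091838, -0.0016908 ]), 'joint_torque': array([-3.56053184e-03, -5.28505433e+01, -1.27163619e+00, -1.53838670e+01,
       -5.25865902e-02,  1.99464608e-03,  5.67984682e-05]), 'tool_pos': array([ 0.1968949 , -0.59259661,  0.2380232 ]), 'eef_rot': array([ 9.87156519e-01,  1.59754126e-01, -1.66543948e-04, -7.73453308e-04]), 'contact_force': array([ 0.98836115, -0.03902035,  0.93279527]), 'moment': array([-0.00133903, -0.00323158, -0.0265296 ]), 'finger_force': 0.0, 'opening': 1.003849828379982}
```

View pics/scene0.png

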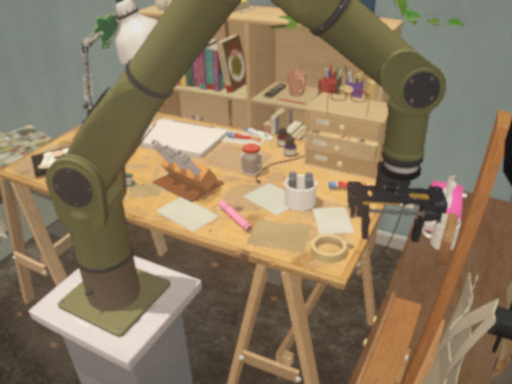

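View pics/top0.png

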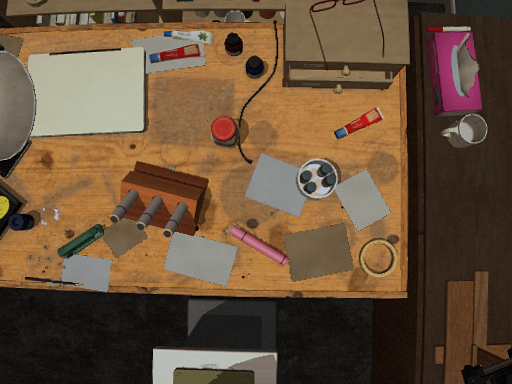

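Scene view: arm in front of the table, rack near (185,180), tub near (300,190). Top view: rack with three grey tubes at (125,207), (150,212), (176,217); tub with four glue sticks at (318,178); coffee jar (224,130); tape (378,257). Candidates for "tube": the three grey cylinders in the rack (meant: aluminium, in the bores), and the pink one lying at (257,245) (a decoy by its colour). I'll confirm this in one enlarged crop.

```bash
cat > h.py <<'E'
import numpy as np, cv2
from scipy.spatial.transform import Rotation as R
from plant import r
def ray(n,px):
    c=r.camera_params(n); K=np.array([[c['fx'],0,c['cx']],[0,c['fy'],c['cy']],[0,0,1]])
    p=cv2.undistortPoints(np.array(px,float).reshape(-1,1,2),K,np.array(c['distortion'])).reshape(-1,2)
    d=R.from_quat(c['attitude']).apply(np.c_[p,np.ones(len(p))])
    return np.array(c['position']),d
def onz(n,px,z):
    o,d=ray(n,px); return o+d*((z-o[2])/d[:,2])[:,None]
def proj(n,P):
    c=r.camera_params(n); K=np.array([[c['fx'],0,c['cx']],[0,c['fy'],c['cy']],[0,0,1]])
    Ri=R.from_quat(c['attitude']).inv()
    return cv2.projectPoints(np.array(P,float).reshape(-1,1,3),Ri.as_rotvec(),-Ri.apply(c['position']),K,np.array(c['distortion']))[0].reshape(-1,2)
E
python3 - <<'E'
from h import *
a=cv2.imread("pics/top0.png")
cv2.imwrite("pics/crop.png",np.hstack([cv2.resize(a[155:245,105:215],None,fx=4,fy=4,interpolation=2),cv2.resize(a[155:200,292:342],None,fx=7,fy=8,interpolation=2)]))
# quick: tub rim white mask
hsv=cv2.cvtColor(a,cv2.COLOR_BGR2HSV)
m=((hsv[:,:,1]<40)&(hsv[:,:,2]>170)).astype(np.uint8); m[:150]=0;m[205:]=0;m[:,:290]=0;m[:,345:]=0
n,l,s,c=cv2.connectedComponentsWithStats(m); i=1+s[1:,4].argmax(); print(s[i])
ct=max(cv2.findContours((l==i).astype(np.uint8),0,2)[0],key=len); (cc,rad)=cv2.minEnclosingCircle(ct); e=cv2.fitEllipse(ct); print(cc,rad,e, onz("top",[cc,e[0]],.072))
print(onz("top",[[137,163],[209,180],[224,130]],.072))
E
```

```text
[298 159  39  39 130]
(317.5, 177.88235473632812) 19.799808502197266 ((317.36700439453125, 177.95579528808594), (37.86248016357422, 38.47654342651367), 160.82949829101562) [[ 0.58567802 -0.24860306  0.072     ]
 [ 0.58549627 -0.24828559  0.072     ]]
[[ 0.6155531   0.18818407  0.072     ]
 [ 0.57651555  0.01102326  0.072     ]
 [ 0.69840973 -0.02227405  0.072     ]]
```

View pics/crop.png

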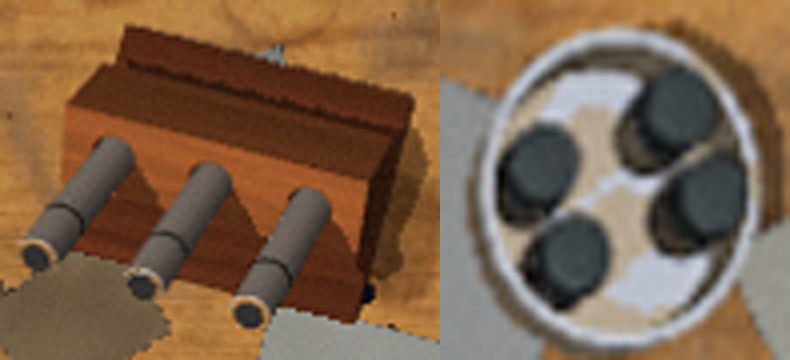

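The crop confirms that the three aluminium tubes are in the rack, with top ends at px ≈ (114.7,218.7), (141.3,225.7) and (167.5,233). The pink one is the decoy. In the tub, glue tops are at ≈ (325.6,168.8), (306.3,175.6), (329.9,180) and (310.3,186.9). Empty places are the middle, upper left and lower right. One more crop, from the scene view, is needed to triangulate.

```bash
python3 - <<'E'
from h import *
a=cv2.imread("pics/scene0.png")
cv2.imwrite("pics/crop2.png",np.hstack([cv2.resize(a[130:210,140:230],None,fx=5,fy=5,interpolation=2),cv2.resize(a[165:215,275:325],None,fx=7,fy=8,interpolation=2)]))
T=[[114.7,218.7],[141.3,225.7],[167.5,233]]
for z in(.12,.14,.16,.18):
    P=onz("top",T,z); print(z,P[:,:2].round(4).tolist(),np.linalg.norm(P[2]-P[0]),proj("scene",P).round(1).tolist())
# axis: bore-mouth axis points in top picture
print(onz("top",[[325.6,168.8],[306.3,175.6],[329.9,180],[310.3,186.9]],.097).round(4))
E
```

```text
0.12 [[0.4792, 0.223], [0.4645, 0.1595], [0.4491, 0.098]] 0.12861020656746672 [[152.2, 153.8], [165.4, 159.6], [178.8, 165.6]]
0.14 [[0.4792, 0.2163], [0.4647, 0.1541], [0.4496, 0.0937]] 0.12609184857314207 [[153.1, 148.6], [166.2, 154.2], [179.4, 160.0]]
0.16 [[0.4792, 0.2096], [0.465, 0.1486], [0.4502, 0.0895]] 0.12357349057881749 [[154.1, 143.4], [167.0, 148.7], [180.1, 154.3]]
0.18 [[0.4791, 0.2029], [0.4652, 0.1432], [0.4508, 0.0852]] 0.12105513258449282 [[155.0, 138.1], [167.8, 143.2], [180.7, 148.6]]
[[ 0.6048 -0.2644  0.097 ]
 [ 0.5881 -0.2193  0.097 ]
 [ 0.5787 -0.2747  0.097 ]
 [ 0.5618 -0.2289  0.097 ]]
```

View pics/crop2.png

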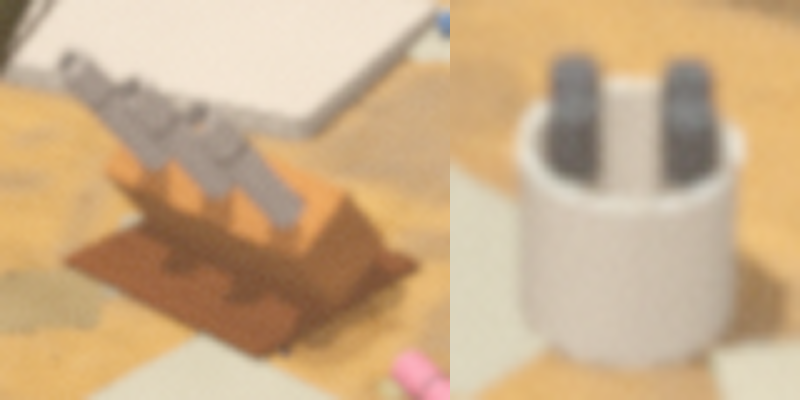

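Scene crop: tube tops at px ≈ (154,142.4), (166,147.6) and (179,152.6), which puts them at z ≈ 0.163. The tub stands alone with its glue sticks upright. I'll start with the tube nearest the tub.

```bash
cat >> h.py <<'E'
U=np.array([.937,.350,0]); C=np.array([.5845,-.2477,0])
RX=np.array([.972,-.2346,0]); RY=np.array([.2346,.972,0])
TOPS=onz("top",[[114.7,218.7],[141.3,225.7],[167.5,233]],.163)
D=np.sin(np.radians(33))*RX+np.array([0,0,-np.cos(np.radians(33))])
def mat(z,y):
    z=np.array(z,float);z/=np.linalg.norm(z);y=np.array(y,float);y-=z*(y@z);y/=np.linalg.norm(y)
    return R.from_matrix(np.c_[np.cross(y,z),y,z])
RACK=mat(D,-RY); DOWN=mat([0,0,-1],[.350,-.937,0])
def rel(*W):
    s=r.get_state(); A=R.from_quat(s['eef_rot'])
    print(round(s['clock'],2),s['tool_pos'].round(4),'F',s['contact_force'].round(1),'open',round(s['opening']*88,1))
    for p,o in W: print('xyz',A.inv().apply(p-s['tool_pos']).round(4).tolist(),'rot',(A.inv()*o).as_rotvec().round(4).tolist())
E
python3 - <<'E'
from h import *
t=TOPS[2]; print(TOPS)
rel((np.array([.40,-.25,.30]),DOWN),(t-D*.08,RACK),(t+D*.046,RACK))
E
```

```text
[[0.47915768 0.20860239 0.163     ]
 [0.46501311 0.14780543 0.163     ]
 [0.45028036 0.08883891 0.163     ]]
0.1 [ 0.1969 -0.5926  0.238 ] F [ 1.  -0.   0.9] open 88.3
xyz [0.3008, -0.2611, -0.0616] rot [-0.0016, 0.0001, -0.0366]
xyz [0.4184, -0.5898, 0.0088] rot [-0.162, 0.5613, 0.5416]
xyz [0.4766, -0.5533, 0.1144] rot [-0.162, 0.5613, 0.5416]
```

Call:
{"name": "carry_out", "arguments": {"plan": [{"xyz":[0.3,-0.26,-0.06],"rot":[0,0,0],"grip":110},{"xyz":[0.3,-0.26,-0.06],"rot":[0,0,0],"grip":110},{"xyz":[0.3,-0.26,-0.06],"rot":[0,0,0],"grip":110},{"xyz":[0.3,-0.26,-0.06],"rot":[0,0,0],"grip":110},{"xyz":[0.3,-0.26,-0.06],"rot":[0,0,0],"grip":110},{"xyz":[0.3,-0.26,-0.06],"rot":[0,0,0],"grip":110},{"xyz":[0.3,-0.26,-0.06],"rot":[0,0,0],"grip":110},{"xyz":[0.3,-0.26,-0.06],"rot":[0,0,0],"grip":110}], "squeeze": 35}}

```text
clock: 0.77
tool_pos: [0.3658, -0.3078, 0.2887]
eef_rot: [0.987, 0.16, -0.0, -0.0]
contact_force: [1.4, -0.3, -0.1]
opening: 0.566
finger_force: 0.0
```

```bash
python3 - <<'E'
from h import *
t=TOPS[2]
rel((t-D*.08,RACK))
E
```

```text
0.77 [ 0.3658 -0.3078  0.2887] F [ 1.4 -0.3 -0.1] open 49.9
xyz [0.1683, -0.3728, 0.0587] rot [-0.1607, 0.5612, 0.5417]
```

Call:
{"name": "carry_out", "arguments": {"plan": [{"xyz":[0.16,-0.36,0.05],"rot":[-0.16,0.56,0.54],"grip":110},{"xyz":[0.16,-0.36,0.05],"rot":[-0.16,0.56,0.54],"grip":110},{"xyz":[0.16,-0.36,0.05],"rot":[-0.16,0.56,0.54],"grip":110},{"xyz":[0.16,-0.36,0.05],"rot":[-0.16,0.56,0.54],"grip":110},{"xyz":[0.16,-0.36,0.05],"rot":[-0.16,0.56,0.54],"grip":110},{"xyz":[0.16,-0.36,0.05],"rot":[-0.16,0.56,0.54],"grip":110},{"xyz":[0.16,-0.36,0.05],"rot":[-0.16,0.56,0.54],"grip":110},{"xyz":[0.16,-0.36,0.05],"rot":[-0.16,0.56,0.54],"grip":110}]}}

```text
clock: 1.43
tool_pos: [0.3939, -0.0975, 0.2917]
eef_rot: [0.977, -0.055, 0.205, 0.028]
contact_force: [-0.0, 0.7, -0.2]
opening: 0.571
finger_force: 0.0
```

Call:
{"name": "carry_out", "arguments": {"plan": [{"xyz":[0,0,0],"rot":[0,0,0],"grip":110},{"xyz":[0,0,0],"rot":[0,0,0],"grip":110},{"xyz":[0,0,0],"rot":[0,0,0],"grip":110}]}}

```text
clock: 1.68
tool_pos: [0.3942, -0.0987, 0.2914]
eef_rot: [0.977, -0.054, 0.205, 0.028]
contact_force: [0.8, -0.4, -0.7]
opening: 0.57
finger_force: 0.0
```

```bash
python3 - <<'E'
from h import *
t=TOPS[2]
rel((t-D*.03,RACK),(t+D*.046,RACK))
E
```

```text
1.68 [ 0.3942 -0.0987  0.2914] F [ 0.8 -0.4 -0.7] open 50.2
xyz [-0.023, -0.1981, 0.0956] rot [-0.0275, 0.159, 0.1208]
xyz [-0.0111, -0.1953, 0.1706] rot [-0.0275, 0.159, 0.1208]
```

Call:
{"name": "carry_out", "arguments": {"plan": [{"xyz":[-0.023,-0.198,0.05],"rot":[-0.0275,0.159,0.121],"grip":110},{"xyz":[-0.023,-0.198,0.05],"rot":[-0.0275,0.159,0.121],"grip":110},{"xyz":[-0.023,-0.198,0.05],"rot":[-0.0275,0.159,0.121],"grip":110},{"xyz":[-0.023,-0.198,0.05],"rot":[-0.0275,0.159,0.121],"grip":110},{"xyz":[-0.023,-0.198,0.05],"rot":[-0.0275,0.159,0.121],"grip":110},{"xyz":[-0.023,-0.198,0.095],"rot":[-0.0275,0.159,0.121],"grip":110},{"xyz":[-0.023,-0.198,0.095],"rot":[-0.0275,0.159,0.121],"grip":110},{"xyz":[-0.023,-0.198,0.095],"rot":[-0.0275,0.159,0.121],"grip":110}]}}

```text
clock: 2.35
tool_pos: [0.383, -0.0116, 0.3267]
eef_rot: [0.959, -0.114, 0.255, 0.041]
contact_force: [2.0, -0.4, -0.1]
opening: 0.574
finger_force: 0.0
```

```bash
python3 - <<'E'
from h import *
t=TOPS[2]
rel((t-D*.03,RACK),(t+D*.046,RACK))
a,b=[r.snapshot(n)[:,:,::-1] for n in("scene","top")]
cv2.imwrite("pics/p3.png",np.hstack([cv2.resize(a[80:220,110:250],(400,400),interpolation=2),cv2.resize(b[160:260,90:190],(400,400),interpolation=2)]))
E
```

```text
2.35 [ 0.383  -0.0116  0.3267] F [ 2.  -0.4 -0.1] open 50.5
xyz [-0.0464, -0.1163, 0.1305] rot [0.0199, 0.0534, 0.0062]
xyz [-0.0423, -0.1178, 0.2063] rot [0.0199, 0.0534, 0.0062]
```

View pics/p3.png

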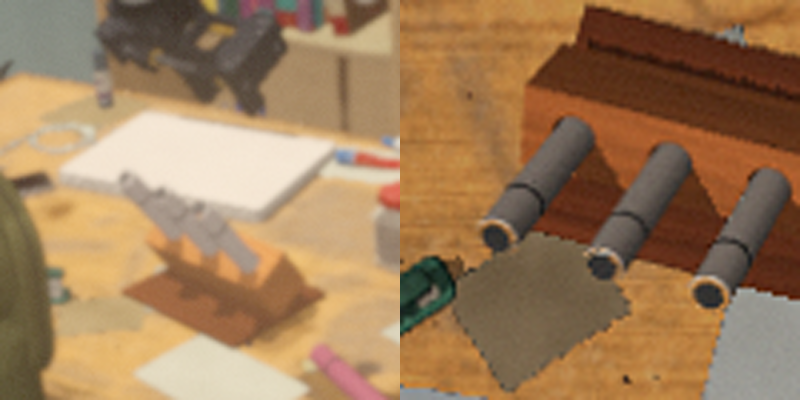

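The picture shows the gripper up and behind the rack, still short of the tube. The tubes are unmoved. I'll check the joints.

Call:
{"name": "carry_out", "arguments": {"plan": [{"xyz":[-0.046,-0.116,0.08],"rot":[0.02,0.053,0.006],"grip":110},{"xyz":[-0.046,-0.116,0.08],"rot":[0.02,0.053,0.006],"grip":110},{"xyz":[-0.046,-0.116,0.08],"rot":[0.02,0.053,0.006],"grip":110},{"xyz":[-0.046,-0.116,0.08],"rot":[0.02,0.053,0.006],"grip":110}]}}

```text
clock: 2.78
tool_pos: [0.3692, 0.0895, 0.3128]
eef_rot: [0.956, -0.114, 0.267, 0.041]
contact_force: [-0.1, 0.7, 0.5]
opening: 0.569
finger_force: 0.0
```

```bash
python3 - <<'E'
from h import *
t=TOPS[2]
rel((t-D*.03,RACK),(t+D*.046,RACK)); print(r.get_state()['q'].round(3),r.get_state()['qd'].round(2))
E
```

```text
2.78 [0.3692 0.0895 0.3128] F [-0.1  0.7  0.5] open 50.1
xyz [-0.0112, -0.0208, 0.1387] rot [0.017, 0.0291, 0.0049]
xyz [-0.009, -0.0221, 0.2146] rot [0.017, 0.0291, 0.0049]
[-1.591  0.389  1.282  2.558 -0.997  0.044 -1.235] [-0.23  0.35 -0.32  0.    0.   -0.01 -0.65]
```

Call:
{"name": "carry_out", "arguments": {"plan": [{"xyz":[-0.011,-0.021,0.13],"rot":[0.017,0.029,0.005],"grip":110},{"xyz":[-0.011,-0.021,0.13],"rot":[0.017,0.029,0.005],"grip":110},{"xyz":[-0.011,-0.021,0.13],"rot":[0.017,0.029,0.005],"grip":110},{"xyz":[-0.011,-0.021,0.13],"rot":[0.017,0.029,0.005],"grip":110},{"xyz":[-0.011,-0.021,0.13],"rot":[0.017,0.029,0.005],"grip":110},{"xyz":[-0.011,-0.021,0.13],"rot":[0.017,0.029,0.005],"grip":110}]}}

```text
clock: 3.28
tool_pos: [0.3627, 0.108, 0.3062]
eef_rot: [0.956, -0.117, 0.268, 0.041]
contact_force: [-0.2, 1.1, -0.2]
opening: 0.569
finger_force: 0.0
```

```bash
python3 - <<'E'
from h import *
t=TOPS[2]
rel((t-D*.03,RACK),(t+D*.046,RACK)); print(r.get_state()['q'].round(3),r.get_state()['qd'].round(2))
E
```

```text
3.28 [0.3627 0.108  0.3062] F [-0.2  1.1 -0.2] open 50.1
xyz [0.0011, -0.0046, 0.1389] rot [0.0195, 0.0279, -0.0003]
xyz [0.0032, -0.0061, 0.2148] rot [0.0195, 0.0279, -0.0003]
[-1.626  0.424  1.259  2.559 -0.999  0.043 -1.305] [-0.04  0.02 -0.01 -0.   -0.   -0.   -0.04]
```

```bash
cat > kin.py <<'E'
from h import *
import itertools
from scipy.optimize import least_squares
LO=np.array([-3.01,-.46,-1.47,.13,-1,.04,-2.66]);HI=np.array([3.01,2.08,1.51,2.56,4.14,2.09,2.66])
def chain(q,s):
    Rz=lambda a:R.from_euler('z',a);Ry=lambda a:R.from_euler('y',a)
    A=Rz(s[0]*q[0])*Ry(q[1]);B=A*Rz(s[1]*q[2])*Ry(q[3]);Cc=B*Rz(s[2]*q[4])*Ry(q[5]);return A,B,Cc,Cc*Rz(s[3]*q[6])
E
python3 - <<'E'
from kin import *
S0=(np.array([1.28378,.68986,-.19456,1.56621,.15728,.90249,-.21512]),[.1968949,-.5925966,.2380232],[.98715652,.15975413,-.00016654,-.00077345])
s=r.get_state();S1=(s['q'],s['tool_pos'],s['eef_rot'])
S2=(np.array([-1.591,.389,1.282,2.558,-.997,.044,-1.235]),[.3692,.0895,.3128],[.956,-.114,.267,.041])
best=[]
for sg in itertools.product([1,-1],repeat=4):
    E=[chain(S[0],sg)[3].inv()*R.from_quat(S[2]) for S in(S0,S1,S2)]
    e=sum((E[0].inv()*x).magnitude() for x in E[1:]); best.append((e,sg,E[0].as_euler('xyz').round(3)))
best.sort(key=lambda x:x[0]); print(best[:3])
sg=best[0][1]; M=[];b=[]
for q,p,_ in(S0,S1,S2):
    A,B,Cc,_=chain(q,sg); e=np.eye(3)
    M.append(np.c_[e[2],A.apply(e[2]),A.apply(e[0])-0*B.apply(e[0]),B.apply(e[2]),B.apply(e[0]),Cc.apply(e[2]),Cc.apply(e[0])]);b.append(p)
x,res,_,sv=np.linalg.lstsq(np.vstack(M),np.hstack(b),rcond=None); print(x.round(4),res,sv.round(2))
M4=np.vstack(M)[:,[0,1,3,5]]; x,res,_,sv=np.linalg.lstsq(M4,np.hstack(b),rcond=None); print(x.round(4),res,sv.round(2))
E
```

```text
[(0.0008796695213656486, (-1, -1, -1, -1), array([ 0.   , -0.   ,  1.571])), (2.159709176277988, (1, 1, 1, 1), array([ 3.000e-03,  1.000e-03, -2.213e+00])), (2.196034010407992, (1, 1, 1, -1), array([ 3.000e-03,  1.000e-03, -2.643e+00]))]
[ 0.2993  1.4689 -0.3553  0.5158  0.1902  0.9535  0.3166] [3.41644816e-05] [3.38 2.34 1.8  0.85 0.42 0.05 0.02]
[0.4165 0.5545 0.3413 0.3913] [0.00244137] [3.19 1.18 0.52 0.37]
```

```bash
cat >> h.py <<'E'
import json
_rel=rel
def rel(*W):
    _rel(*W); s=r.get_state(); print('q',s['q'].round(2))
    open('log.txt','a').write(json.dumps([list(s['q']),list(s['tool_pos'])])+'\n')
UPR=mat([0,0,-1],-RY)
E
python3 - <<'E'
from h import *
rel((np.array([.55,-.05,.36]),UPR))
E
```

```text
3.28 [0.3627 0.108  0.3062] F [-0.2  1.1 -0.2] open 50.1
xyz [0.2152, 0.1082, 0.0704] rot [0.0188, -0.548, -0.0059]
q [-1.63  0.42  1.26  2.56 -1.    0.04 -1.31]
```

Call:
{"name": "carry_out", "arguments": {"plan": [{"xyz":[0.215,0.108,0.07],"rot":[0.02,-0.55,0],"grip":110},{"xyz":[0.215,0.108,0.07],"rot":[0.02,-0.55,0],"grip":110},{"xyz":[0.215,0.108,0.07],"rot":[0.02,-0.55,0],"grip":110},{"xyz":[0.215,0.108,0.07],"rot":[0.02,-0.55,0],"grip":110},{"xyz":[0.215,0.108,0.07],"rot":[0.02,-0.55,0],"grip":110},{"xyz":[0.215,0.108,0.07],"rot":[0.02,-0.55,0],"grip":110},{"xyz":[0.215,0.108,0.07],"rot":[0.02,-0.55,0],"grip":110}]}}

```text
clock: 3.87
tool_pos: [0.5261, -0.0233, 0.3516]
eef_rot: [0.993, -0.119, -0.003, -0.002]
contact_force: [1.6, 1.0, 0.6]
opening: 0.57
finger_force: 0.0
```

```bash
python3 - <<'E'
from h import *
rel((np.array([.55,-.05,.36]),UPR))
E
```

```text
3.87 [ 0.5261 -0.0233  0.3516] F [1.6 1.  0.6] open 50.2
xyz [0.0295, 0.0202, -0.0086] rot [-0.0028, 0.0063, -0.0015]
q [-0.65  0.65  1.12  1.73 -0.63  1.18 -1.15]
```

```bash
cat >> kin.py <<'E'
SG=(-1,-1,-1,-1)
def row(q):
    A,B,Cc,T=chain(q,SG); e=np.eye(3); z1=R.from_euler('z',-q[0])
    A3=A*R.from_euler('z',-q[2]);B5=B*R.from_euler('z',-q[4])
    return np.c_[e[2],A.apply(e[2]),A3.apply(e[0]),B.apply(e[2]),B.apply(e[0]),Cc.apply(e[2]),Cc.apply(e[0]),z1.apply(e[0])]
def fit():
    L=[json.loads(l) for l in open('log.txt')]
    L.append(([1.28378499,.68986078,-.1945575,1.56621195,.15728407,.90249297,-.21511994],[.1968949,-.59259661,.2380232]))
    L.append(([-1.591,.389,1.282,2.558,-.997,.044,-1.235],[.3692,.0895,.3128]))
    return np.vstack([row(np.array(q)) for q,_ in L]),np.hstack([p for _,p in L])
E
python3 - <<'E'
from kin import *
M,b=fit()
for cols in([0,1,3,5],[0,1,2,3,4,5],[0,1,3,5,6],[0,1,3,5,7],[0,1,2,3,5],[0,1,3,4,5],[0,1,2,3,4,5,6],[0,1,2,3,4,5,6,7]):
    x=np.linalg.lstsq(M[:,cols],b,rcond=None)[0]; print(cols,x.round(3),abs(M[:,cols]@x-b).max().round(4))
E
```

```text
[0, 1, 3, 5] [0.428 0.533 0.367 0.361] 0.0459
[0, 1, 2, 3, 4, 5] [0.436 0.543 0.007 0.366 0.015 0.368] 0.0477
[0, 1, 3, 5, 6] [ 0.412  0.532  0.358  0.352 -0.01 ] 0.0473
[0, 1, 3, 5, 7] [ 0.391  0.571  0.366  0.357 -0.021] 0.0466
[0, 1, 2, 3, 5] [0.423 0.528 0.007 0.362 0.353] 0.046
[0, 1, 3, 4, 5] [0.441 0.548 0.371 0.015 0.376] 0.0475
[0, 1, 2, 3, 4, 5, 6] [0.494 0.571 0.009 0.393 0.042 0.412 0.024] 0.0473
[0, 1, 2, 3, 4, 5, 6, 7] [ 0.14   0.723  0.05   0.337 -0.043  0.253  0.022 -0.144] 0.044
```

```bash
python3 - <<'E'
from kin import *
M,b=fit()
L=[json.loads(l)[0] for l in open('log.txt')]+[[1.28378499,.68986078,-.1945575,1.56621195,.15728407,.90249297,-.21511994],[-1.591,.389,1.282,2.558,-.997,.044,-1.235]]
Y=[]
for q in L:
    A,B,Cc,T=chain(q,SG);e=np.eye(3)[1];Y.append(np.c_[A.apply(e),B.apply(e),Cc.apply(e),np.eye(3)[:,0],np.eye(3)[:,1]])
Y=np.vstack(Y); N=['Ay','By','Cy','X','Y']
base=[0,1,3,5]
x=np.linalg.lstsq(M[:,base],b,rcond=None)[0];print((M[:,base]@x-b).reshape(-1,3).round(3))
for k in(1,2):
  for c in itertools.combinations(range(5),k):
    Q=np.c_[M[:,base],Y[:,c]];x=np.linalg.lstsq(Q,b,rcond=None)[0];print([N[i] for i in c],x.round(3),abs(Q@x-b).max().round(4))
E
```

```text
[[ 0.002  0.001 -0.005]
 [-0.001  0.013 -0.001]
 [ 0.046  0.02   0.012]
 [ 0.003  0.004 -0.005]]
['Ay'] [ 0.38   0.535  0.352  0.323 -0.03 ] 0.0206
['By'] [ 0.362  0.57   0.351  0.346 -0.035] 0.0149
['Cy'] [ 0.419  0.569  0.355  0.392 -0.028] 0.0238
['X'] [ 0.481  0.554  0.393  0.419 -0.044] 0.0169
['Y'] [ 0.41   0.552  0.347  0.374 -0.019] 0.0412
['Ay', 'By'] [ 0.347  0.563  0.345  0.326 -0.019 -0.027] 0.0001
['Ay', 'Cy'] [ 0.384  0.564  0.345  0.355 -0.024 -0.022] 0.0106
['Ay', 'X'] [ 0.439  0.55   0.377  0.382 -0.018 -0.033] 0.0098
['Ay', 'Y'] [ 0.357  0.557  0.328  0.335 -0.032 -0.022] 0.012
['By', 'Cy'] [ 0.343  0.567  0.351  0.328 -0.046  0.012] 0.0138
['By', 'X'] [ 0.396  0.566  0.363  0.368 -0.025 -0.014] 0.0138
['By', 'Y'] [ 0.353  0.567  0.363  0.329 -0.048  0.017] 0.0099
['Cy', 'X'] [ 0.484  0.553  0.394  0.42   0.001 -0.046] 0.0171
['Cy', 'Y'] [ 0.448  0.573  0.385  0.402 -0.064  0.043] 0.0112
['X', 'Y'] [ 0.495  0.55   0.404  0.422 -0.05   0.007] 0.0171
```

```bash
cat >> kin.py <<'E'
X=np.array([.347,.563,.345,.326,-.019,-.027])
def fk(q):
    A,B,Cc,T=chain(q,SG);e=np.eye(3)
    return X[0]*e[2]+A.apply(X[1]*e[2]+X[4]*e[1])+B.apply(X[2]*e[2]+X[5]*e[1])+Cc.apply(X[3]*e[2]),T*R.from_euler('z',np.pi/2)
def ik(p,o,q0,w=.01):
    f=lambda q:np.r_[(fk(q)[0]-p)*5,(fk(q)[1].inv()*o).as_rotvec(),w*np.maximum(0,abs((q-(LO+HI)/2)/(HI-LO)*2)-.85)]
    s=least_squares(f,np.clip(q0,LO+.03,HI-.03),bounds=(LO+.02,HI-.02)); e=f(s.x)[:6]; return s.x,np.linalg.norm(e)
E
python3 - <<'E'
from kin import *
rng=np.random.default_rng(0)
def best(p,o,n=25):
    b=(9,None,0)
    for i in range(n):
        q,e=ik(p,o,LO+rng.random(7)*(HI-LO)); b=min(b,(e if e>1e-3 else 1e-3-np.min(np.minimum(q-LO,HI-q)/(HI-LO))*1e-2,q,e),key=lambda x:x[0])
    return b
for name,i in(("t3",2),("t1",0)):
  for til in(33,20,10):
    for yaw in (0,15):
     for s in(-1,1):
      dd=np.sin(np.radians(til))*R.from_euler('z',yaw,degrees=True).apply(RX)+[0,0,-np.cos(np.radians(til))]
      o=mat(dd,s*RY)
      g=TOPS[i]+D*.027
      for lab,pp in(("grasp",g+dd*.019),("out",g-D*.065+dd*.019)):
        b=best(pp,o,12);print(name,til,yaw,s,lab,round(b[2],4),b[1].round(2))
E
```

```text
t3 33 0 -1 grasp 0.001 [ 0.16  1.2  -1.44  2.54  1.76  1.69  2.1 ]
t3 33 0 -1 out 0.0372 [ 0.12  0.99 -1.45  2.54  1.58  1.52  2.08]
t3 33 0 1 grasp 0.001 [ 0.16  1.2  -1.44  2.54  1.76  1.69 -1.04]
t3 33 0 1 out 0.0372 [ 0.12  0.99 -1.45  2.54  1.58  1.52 -1.07]
t3 33 15 -1 grasp 0.0509 [ 0.29  1.18 -1.45  2.54  1.86  1.53  2.22]
t3 33 15 -1 out 0.0893 [ 0.26  0.95 -1.45  2.54  1.69  1.33  2.19]
t3 33 15 1 grasp 0.0509 [ 0.29  1.18 -1.45  2.54  1.86  1.53 -0.93]
t3 33 15 1 out 0.0893 [ 0.26  0.95 -1.45  2.54  1.69  1.33 -0.95]
t3 20 0 -1 grasp 0.0 [ 0.06  0.81 -0.8   2.38  1.79  0.79  2.26]
t3 20 0 -1 out 0.0 [-0.1   0.6  -0.59  2.42  1.68  0.57  2.29]
t3 20 0 1 grasp 0.0 [ 0.2   0.92 -1.07  2.37  1.7   1.02 -0.8 ]
t3 20 0 1 out 0.0 [ 0.23  0.82 -1.25  2.41  1.52  1.06 -0.76]
t3 20 15 -1 grasp 0.0 [ 0.2   0.85 -0.93  2.4   1.86  0.82  2.27]
t3 20 15 -1 out 0.0 [ 0.14  0.66 -0.89  2.45  1.73  0.68  2.29]
t3 20 15 1 grasp 0.0 [ 0.33  1.   -1.25  2.4   1.74  1.1  -0.76]
t3 20 15 1 out 0.0 [ 0.3   0.81 -1.25  2.44  1.61  0.97 -0.77]
t3 10 0 -1 grasp 0.0153 [-0.38  0.69  0.06  2.28  1.5 
[... 1299 characters left out ...]
20 15 -1 out 0.0 [-0.66  0.59  0.01  2.27  1.6   0.19  2.27]
t1 20 15 1 grasp 0.0 [-0.12  0.83 -0.77  2.21  1.68  0.73 -0.85]
t1 20 15 1 out 0.0 [-0.03  0.78 -1.04  2.24  1.5   0.89 -0.77]
t1 10 0 -1 grasp 0.0 [-0.76  0.76  0.35  2.08 -0.57  0.23 -1.78]
t1 10 0 -1 out 0.0 [-0.89  0.65  0.46  2.12 -0.49  0.32 -1.88]
t1 10 0 1 grasp 0.0 [-0.08  0.84 -0.8   2.05  1.24  0.75 -0.4 ]
t1 10 0 1 out 0.0 [-0.1   0.72 -0.82  2.08  1.08  0.75 -0.33]
t1 10 15 -1 grasp 0.0 [-0.7   0.75  0.28  2.1  -0.62  0.19 -1.71]
t1 10 15 -1 out 0.0 [-0.75  0.62  0.27  2.14 -0.26  0.26 -2.1 ]
t1 10 15 1 grasp 0.0 [-0.12  0.8  -0.68  2.07  1.23  0.6  -0.37]
t1 10 15 1 out 0.0 [-0.28  0.63 -0.47  2.11  0.91  0.48 -0.14]
```

```bash
cat >> kin.py <<'E'
VM=np.array([2.57,2.57,3.14,3.14,3.14,3.14,3.14])*.7/12
QM=None
def step(q,p,o,k=0.,qr=None,lam=1e-3):
    for _ in range(5):
        P,O=fk(q); J=np.zeros((6,7))
        for i in range(7):
            d=q.copy();d[i]+=1e-5;a,b=fk(d);J[:3,i]=(a-P)/1e-5;J[3:,i]=(b*O.inv()).as_rotvec()/1e-5
        e=np.r_[p-P,(o*O.inv()).as_rotvec()]
        Ji=J.T@np.linalg.inv(J@J.T+lam**2*np.eye(6)); dq=Ji@e
        if k: dq+=(np.eye(7)-Ji@J)@((qr-q)*k)
        q=np.clip(q+dq,LO,HI)
    return q
def run(q,rows,k=0.,qr=None,cmd=None):
    P0,O0=cmd or fk(q);P,O=P0,O0
    for xyz,rot in rows:
        tp=P0+O0.apply(xyz);to=O0*R.from_rotvec(rot)
        dp=tp-P;n=np.linalg.norm(dp);w=(O.inv()*to).as_rotvec();m=np.linalg.norm(w)
        f=min(1,.0417/max(n,1e-9),.125/max(m,1e-9))
        for _ in range(8):
            q2=step(q,P+dp*f,O*R.from_rotvec(w*f),k,qr)
            g=np.max(abs(q2-q)/VM)
            if g<=1.001:break
            f*=max(.3,.95/g)
        q=q2;P,O=fk(q)
    return q
E
python3 - <<'E'
from kin import *
q=np.array([1.28378499,.68986078,-.1945575,1.56621195,.15728407,.90249297,-.21511994])
mid=(LO+HI)/2
for k,qr in((0,mid),(.05,mid),(.2,mid),(.05,q),(.2,q)):
    p=run(q,[([.3,-.26,-.06],[0,0,0])]*8,k,qr);print(k,fk(p)[0].round(3),p.round(2))
    p=run(p,[([.16,-.36,.05],[-.16,.56,.54])]*8,k,qr);print(' ',fk(p)[0].round(3),p.round(2))
    p=run(p,[([-.023,-.198,.05],[-.0275,.159,.121])]*5+[([-.023,-.198,.095],[-.0275,.159,.121])]*3,k,qr);print(' ',fk(p)[0].round(3),p.round(2))
    p=run(np.array([-1.63,.42,1.26,2.56,-1.,.04,-1.31]),[([.215,.108,.07],[.02,-.55,0])]*7,k,qr);print('  B',fk(p)[0].round(3),p.round(2))
E
```

```text
0 [ 0.365 -0.309  0.288] [ 0.74  0.43 -0.2   1.93  0.12  0.8  -0.77]
  [ 0.365 -0.057  0.249] [-0.11  0.29  0.14  2.53 -0.02  0.04 -1.56]
  [0.282 0.129 0.152] [-0.9   0.6   0.28  2.56 -0.41  0.04 -1.99]
  B [ 0.533 -0.036  0.356] [-0.64  0.63  1.12  1.75 -0.64  1.12 -1.14]
0.05 [ 0.365 -0.309  0.288] [ 0.69  0.43 -0.12  1.93  0.07  0.79 -0.72]
  [ 0.357 -0.047  0.245] [-0.17  0.29  0.17  2.54 -0.07  0.04 -1.55]
  [0.274 0.139 0.148] [-0.93  0.61  0.27  2.56 -0.45  0.04 -2.  ]
  B [0.471 0.017 0.338] [-0.69  0.31  0.67  2.08 -0.21  0.6  -1.72]
0.2 [ 0.365 -0.309  0.288] [ 0.65  0.43 -0.06  1.93  0.04  0.78 -0.68]
  [ 0.36  -0.053  0.247] [-0.15  0.29  0.16  2.53 -0.01  0.04 -1.59]
  [0.278 0.133 0.149] [-0.92  0.61  0.28  2.56 -0.43  0.04 -2.  ]
  B [0.427 0.052 0.325] [-0.86  0.23  0.61  2.28  0.13  0.38 -2.22]
0.05 [ 0.365 -0.309  0.288] [ 0.75  0.43 -0.22  1.93  0.12  0.8  -0.78]
  [ 0.357 -0.038  0.245] [-0.15  0.29  0.14  2.54 -0.34  0.04 -1.3 ]
  [0.234 0.21  0.167] [-0.71  0.52 -0.11  2.56 -1.    0.04 -1.5 ]
  B [0.49  0.    0.344] [-0.62  0.36  0.69  1.98 -0.29  0.72 -1.59]
0.2 [ 0.365 -0.309  0.288] [ 0.76  0.43 -0.23  1.93  0.13  0.8  -0.79]
  [ 0.349 -0.015  0.242] [-0.17  0.29  0.09  2.56 -0.57  0.04 -1.13]
  [0.224 0.223 0.171] [-0.76  0.5  -0.12  2.56 -1.    0.04 -1.53]
  B [0.44  0.044 0.329] [-0.62  0.22  0.35  2.23  0.22  0.43 -2.29]
```

```bash
cat >> kin.py <<'E'
def rackpose(i,back,til=22,s=1,dy=0.):
    dd=np.sin(np.radians(til))*RX+np.array([0,0,-np.cos(np.radians(til))])
    return TOPS[i]+D*(.027-back)+dd*.019, mat(dd,s*RY)
def go(q,p,o,n=60,tr=None):
    P,O=fk(q)
    for j in range(n):
        xyz=O.inv().apply(p-P);rot=(O.inv()*o).as_rotvec()
        q=run(q,[(xyz,rot)]); 
        if tr is not None: tr.append(q)
        P,O=fk(q)
        if np.linalg.norm(P-p)<1e-3 and (O.inv()*o).magnitude()<.01: return q,True
    return q,False
def mar(q): return np.min(np.minimum(q-LO,HI-q))
E
sed -i 's/for _ in range(5):/for _ in range(2):/' kin.py
cat > srch.py <<'E'
from kin import *
import sys,time
from multiprocessing import Pool
q0=r.get_state()['q']
def one(seed):
    rng=np.random.default_rng(seed); q=q0; W=[];tr=[]
    yaw=0; tot=rng.choice([-1,1])*np.pi; n=rng.integers(2,5)
    for j in range(n):
        yaw=tot*(j+1)/n
        p=np.array([rng.uniform(.4,.6),rng.uniform(-.45,.2),rng.uniform(.34,.45)])
        o=UPR*R.from_rotvec([0,0,yaw])*R.from_rotvec(rng.uniform(-.35,.35,3)*[1,1,0])
        q,ok=go(q,p,o,25,tr); W.append((p.tolist(),o.as_quat().tolist()))
        if not ok: return (-1,seed,0,0,0)
    m1=min(map(mar,tr))
    p,o=rackpose(1,.12); q,ok=go(q,p,o,30,tr)
    if not ok: return (-1,seed,0,0,0)
    qp=q; ms=[mar(q)]
    for i in(2,0):
        q,ok=go(qp,*rackpose(i,.065),20)
        ms.append(mar(q) if ok else -1); q,ok=go(q,*rackpose(i,0),20); ms.append(mar(q) if ok else -1)
    return (min(ms),seed,m1,W,(qp.tolist(),len(tr),ms))
if __name__=="__main__":
    t=time.time()
    with Pool() as P: res=P.map(one,range(int(sys.argv[1])),chunksize=2)
    res.sort(key=lambda x:-x[0]); print(time.time()-t)
    for x in res[:5]: print(round(x[0],3),x[1],round(x[2],3),np.round(x[4][0],2) if x[4] else '',x[4][1:] if x[4] else '')
    json.dump(res[0],open('best.json','w'),default=float)
E
export OPENBLAS_NUM_THREADS=1; nproc; timeout 400 python3 srch.py 160
```

```text
4
15.012431383132935
-1 0 0  
-1 1 0  
-1 2 0  
-1 3 0  
-1 4 0
```

```bash
export OPENBLAS_NUM_THREADS=1; python3 - <<'E'
from srch import *
for tot in(-1,1):
  for pos in([.55,-.05,.38],[.5,-.3,.38],[.5,.1,.38]):
    q=q0;print(tot,pos)
    for y in(0,45,90,135,180):
        tr=[];q,ok=go(q,np.array(pos),UPR*R.from_rotvec([0,0,tot*np.radians(y)]),30,tr);print(y,ok,len(tr),q.round(2))
E
```

```text
-1 [0.55, -0.05, 0.38]
0 True 2 [-0.57  0.65  1.12  1.61 -0.61  1.27 -1.15]
45 True 7 [-0.49  0.56  0.88  1.61 -0.46  1.19 -0.53]
90 True 7 [-0.38  0.5   0.65  1.6  -0.32  1.15  0.11]
135 True 7 [-0.25  0.47  0.42  1.6  -0.2   1.12  0.77]
180 True 7 [-0.12  0.45  0.2   1.59 -0.1   1.12  1.44]
-1 [0.5, -0.3, 0.38]
0 True 7 [-0.05  0.67  1.02  1.52 -0.58  1.28 -0.77]
45 True 7 [ 0.03  0.59  0.79  1.51 -0.44  1.22 -0.13]
90 True 7 [ 0.15  0.54  0.56  1.51 -0.3   1.18  0.52]
135 True 7 [ 0.27  0.51  0.34  1.5  -0.18  1.16  1.18]
180 True 7 [ 0.39  0.49  0.12  1.5  -0.06  1.16  1.86]
-1 [0.5, 0.1, 0.38]
0 True 4 [-0.95  0.62  1.21  1.73 -0.62  1.24 -1.39]
45 True 7 [-0.86  0.52  0.97  1.72 -0.46  1.15 -0.78]
90 True 7 [-0.74  0.45  0.72  1.72 -0.33  1.1  -0.16]
135 True 7 [-0.61  0.41  0.5   1.71 -0.21  1.08  0.5 ]
180 True 7 [-0.48  0.38  0.28  1.71 -0.12  1.07  1.18]
1 [0.55, -0.05, 0.38]
0 True 2 [-0.57  0.65  1.12  1.61 -0.61  1.27 -1.15]
45 True 7 [-0.62  0.77  1.34  1.61 -0.76  1.38 -1.78]
90 True 10 [-0.63  0.87  1.51  1.61 -0.87  1.5  -2.44]
135 False 30 [-0.62  0.99  1.51  1.65 -1.    1.68 -2.66]
180 False 30 [-0.53  1.11  1.51  1.75 -1.    1.98 -2.66]
1 [0.5, -0.3, 0.38]
0 True 7 [-0.05  0.67  1.02  1.52 -0.58  1.28 -0.77]
45 True 7 [-0.11  0.77  1.24  1.52 -0.73  1.38 -1.41]
90 True 7 [-0.13  0.88  1.45  1.52 -0.87  1.51 -2.06]
135 False 30 [-0.13  0.95  1.51  1.53 -0.95  1.6  -2.66]
180 False 30 [-0.09  1.07  1.51  1.59 -1.    1.83 -2.66]
1 [0.5, 0.1, 0.38]
0 True 4 [-0.95  0.62  1.21  1.73 -0.62  1.24 -1.39]
45 True 7 [-0.98  0.75  1.44  1.73 -0.77  1.37 -1.99]
90 False 30 [-0.98  0.82  1.51  1.73 -0.83  1.44 -2.66]
135 False 30 [-0.96  0.99  1.51  1.8  -1.    1.7  -2.66]
180 False 30 [-0.83  1.11  1.51  1.94 -1.    2.05 -2.66]
```

```bash
export OPENBLAS_NUM_THREADS=1; python3 - <<'E'
s=open('srch.py').read()
a=s.index("    yaw=0;");b=s.index("        p=np.array")
s=s[:a]+"""    n=rng.integers(1,4); til=rng.choice([18,22,26]); sgn=rng.choice([-1,1])
    for j in range(n):
        yaw=-rng.uniform(.6,1.5)*np.pi
"""+s[b:]
s=s.replace("rackpose(1,.12)","rackpose(1,.12,til,sgn)").replace(".065)",".065,til,sgn)").replace("(i,0)","(i,0,til,sgn)").replace("len(tr),ms","len(tr),ms,til,sgn").replace("*[1,1,0]","*[1,1.5,0]").replace(",25,tr)",",40,tr)").replace("p.tolist(),o","p.tolist(),yaw,o")
# go through half-way yaw first
s=s.replace("        o=UPR","        if j==0: q,ok=go(q,np.array([.5,-.15,.4]),UPR*R.from_rotvec([0,0,-1.5]),40,tr)\n        o=UPR")
open('srch.py','w').write(s)
E
timeout 500 python3 srch.py 500; python3 -c "
import json;b=json.load(open('best.json'));print(b[3])"
```

```text
82.55130434036255
0.167 475 0.0 [ 0.12  0.71 -1.26  2.29  1.28  1.03  2.49] (70, [np.float64(0.16725851505560696), np.float64(0.17736513272506693), np.float64(0.21501353691684155), np.float64(0.19787688413534266), np.float64(0.21080747366614538)], np.int64(18), np.int64(-1))
0.166 392 0.0 [ 0.12  0.7  -1.25  2.29  1.28  1.02  2.49] (92, [np.float64(0.16556455451010788), np.float64(0.1772294702928532), np.float64(0.21487160129330274), np.float64(0.19702387108203778), np.float64(0.21098860591713198)], np.int64(18), np.int64(-1))
0.157 324 0.0 [ 0.1   0.68 -1.21  2.29  1.28  0.99  2.5 ] (71, [np.float64(0.15721419618571808), np.float64(0.17652827705708107), np.float64(0.21414785493095945), np.float64(0.19275851124534826), np.float64(0.21184535772604063)], np.int64(18), np.int64(-1))
0.157 269 0.0 [-0.29  0.48 -0.51  2.31  1.18  0.52 -0.47] (85, [np.float64(0.2528732391687889), np.float64(0.15703650379823308), np.float64(0.19705021070647266), np.float64(0.37634684093179605), np.float64(0.40655657731366945)], np.int64(18), np.int64(1))
0.157 230 0.0 [-0.3   0.47 -0.49  2.31  1.18  0.52 -0.47] (84, [np.float64(0.2524922174664108), np.float64(0.15661806030401015), np.float64(0.19674112471464378), np.float64(0.3759725580821627), np.float64(0.40614801346521734)], np.int64(18), np.int64(1))
[[[0.5843086091477798, -0.2683946501971432, 0.37232684148215317], -2.1695584929077207, [0.5674158141188449, 0.8215533945720782, 0.055493121898579884, -0.003134832833363698]], [[0.5514384268747832, -0.26610769827608033, 0.3843167821290764], -4.615471731379546, [-0.5796087490526259, 0.8144176409576399, 0.0006381170559228554, 0.027878251833031394]]]
```

```bash
export OPENBLAS_NUM_THREADS=1; python3 - <<'E'
from srch import *
for sd in(269,230):
    x=one(sd); print(sd,x[0],x[4][1],x[4][3:])
    q,_=go(q0,np.array([.5,-.15,.4]),UPR*R.from_rotvec([0,0,-1.5]),40);print(q.round(2))
    for p,y,o in x[3]:
        tr=[];q,ok=go(q,np.array(p),R.from_quat(o),40,tr);print(np.round(p,3),round(y,2),np.round((UPR.inv()*R.from_quat(o)).as_rotvec(),3),len(tr),q.round(2),min(map(mar,tr)).round(3))
    tr=[];q,ok=go(q,*rackpose(1,.12,18,1),40,tr);print(len(tr),q.round(2),min(map(mar,tr)).round(3));
E
```

```text
269 0.15703650379823308 85 (np.int64(18), np.int64(1))
[-0.22  0.44  0.68  1.65 -0.3   1.16  0.22]
[ 0.577 -0.372  0.435] -2.57 [-0.006  0.276 -2.555] 9 [ 0.48  0.68  0.29  1.03 -0.38  1.5   1.51] 0.588
[ 0.589 -0.372  0.365] -3.18 [-0.007  0.452  3.071] 7 [0.2  0.68 0.34 1.26 0.08 1.16 1.8 ] 0.618
[ 0.437 -0.379  0.425] -4.57 [-0.27   0.257  1.7  ] 38 [ 1.04  0.56 -1.04  1.51  0.8   1.48  2.66] 0.0
19 [-0.29  0.48 -0.51  2.31  1.18  0.52 -0.47] 0.163
230 0.15661806030401015 84 (np.int64(18), np.int64(1))
[-0.22  0.44  0.68  1.65 -0.3   1.16  0.22]
[ 0.599 -0.189  0.442] -4.47 [-0.139  0.607  1.764] 24 [-0.07  0.45  0.05  1.52  0.57  1.14  2.4 ] 0.257
[ 0.466 -0.401  0.422] -4.43 [-0.211  0.057  1.846] 29 [ 1.04  0.71 -1.08  1.24  0.74  1.67  2.66] 0.0
19 [-0.3   0.47 -0.49  2.31  1.18  0.52 -0.47] 0.161
```

Call:
{"name": "carry_out", "arguments": {"plan": [{"xyz":[0.03,0.33,-0.07],"rot":[0,0,-0.95],"grip":110},{"xyz":[0.03,0.33,-0.07],"rot":[0,0,-0.95],"grip":110},{"xyz":[0.03,0.33,-0.07],"rot":[0,0,-0.95],"grip":110},{"xyz":[0.03,0.33,-0.07],"rot":[0,0,-0.95],"grip":110},{"xyz":[0.03,0.33,-0.07],"rot":[0,0,-0.95],"grip":110},{"xyz":[0.03,0.33,-0.07],"rot":[0,0,-0.95],"grip":110},{"xyz":[0.03,0.33,-0.07],"rot":[0,0,-0.95],"grip":110},{"xyz":[0.03,0.33,-0.07],"rot":[0,0,-0.95],"grip":110}]}}

```text
clock: 4.53
tool_pos: [0.4746, -0.3473, 0.4205]
eef_rot: [0.937, 0.35, 0.0, -0.001]
contact_force: [0.2, 0.1, -0.4]
opening: 0.57
finger_force: 0.0
```

Call:
{"name": "carry_out", "arguments": {"plan": [{"xyz":[0,0,0],"rot":[0,0,-0.98],"grip":110},{"xyz":[0,0,0],"rot":[0,0,-0.98],"grip":110},{"xyz":[0,0,0],"rot":[0,0,-0.98],"grip":110},{"xyz":[0,0,0],"rot":[0,0,-0.98],"grip":110},{"xyz":[0,0,0],"rot":[0,0,-0.98],"grip":110},{"xyz":[0,0,0],"rot":[0,0,-0.98],"grip":110},{"xyz":[0,0,0],"rot":[0,0,-0.98],"grip":110},{"xyz":[0,0,0],"rot":[0,0,-0.98],"grip":110}]}}

```text
clock: 5.2
tool_pos: [0.4752, -0.3455, 0.4198]
eef_rot: [0.662, 0.75, 0.001, -0.001]
contact_force: [-0.6, -0.2, 0.1]
opening: 0.574
finger_force: 0.0
```

Call:
{"name": "carry_out", "arguments": {"plan": [{"xyz":[0,0,0],"rot":[0,0,-0.98],"grip":110},{"xyz":[0,0,0],"rot":[0,0,-0.98],"grip":110},{"xyz":[0,0,0],"rot":[0,0,-0.98],"grip":110},{"xyz":[0,0,0],"rot":[0,0,-0.98],"grip":110},{"xyz":[0,0,0],"rot":[0,0,-0.98],"grip":110},{"xyz":[0,0,0],"rot":[0,0,-0.98],"grip":110},{"xyz":[0,0,0],"rot":[0,0,-0.98],"grip":110},{"xyz":[0,0,0],"rot":[0,0,-0.98],"grip":110}]}}

```text
clock: 5.87
tool_pos: [0.4752, -0.3455, 0.4198]
eef_rot: [0.231, 0.973, 0.001, -0.001]
contact_force: [0.5, -0.8, -0.4]
opening: 0.569
finger_force: 0.0
```

```bash
export OPENBLAS_NUM_THREADS=1; python3 - <<'E'
from kin import *
rel(); s=r.get_state();q=s['q']
print((UPR.inv()*R.from_quat(s['eef_rot'])).as_rotvec().round(2))
O=R.from_quat(s['eef_rot'])
for a in(.5,1,1.5,2): 
    tr=[];q1,ok=go(q,s['tool_pos'],O*R.from_rotvec([0,0,-a]),40,tr);print(a,ok,len(tr),q1.round(2))
    q2,ok=go(q1,*rackpose(1,.12,18,1),40,tr);print('   ',ok,q2.round(2))
E
```

```text
5.87 [ 0.4752 -0.3455  0.4198] F [ 0.5 -0.8 -0.4] open 50.1
q [ 0.42  0.48  0.22  1.41 -0.11  1.27  1.76]
[ 0.    0.   -2.91]
0.5 True 4 [ 0.5   0.48  0.09  1.4  -0.05  1.27  2.2 ]
    True [-0.93  0.49  0.45  2.34  0.11  0.13  0.67]
1 True 8 [ 0.57  0.47 -0.04  1.4   0.02  1.27  2.64]
    True [-0.94  0.49  0.46  2.34  0.06  0.13  0.73]
1.5 True 30 [ 1.09  0.63 -1.04  1.37  0.53  1.45  2.66]
    True [-0.48  0.45 -0.22  2.32  1.1   0.39 -0.37]
2 False 40 [ 1.21  0.85 -1.47  1.37  0.86  1.71  2.66]
    True [-0.07  0.55 -0.85  2.3   1.24  0.72 -0.56]
```

Call:
{"name": "carry_out", "arguments": {"plan": [{"xyz":[0,0,0],"rot":[0,0,-1.6],"grip":110},{"xyz":[0,0,0],"rot":[0,0,-1.6],"grip":110},{"xyz":[0,0,0],"rot":[0,0,-1.6],"grip":110},{"xyz":[0,0,0],"rot":[0,0,-1.6],"grip":110},{"xyz":[0,0,0],"rot":[0,0,-1.6],"grip":110},{"xyz":[0,0,0],"rot":[0,0,-1.6],"grip":110},{"xyz":[0,0,0],"rot":[0,0,-1.6],"grip":110},{"xyz":[0,0,0],"rot":[0,0,-1.6],"grip":110}]}}

```text
clock: 6.53
tool_pos: [0.4752, -0.3455, 0.4197]
eef_rot: [-0.264, 0.965, 0.001, -0.0]
contact_force: [0.6, -0.3, -0.6]
opening: 0.564
finger_force: 0.0
```

Call:
{"name": "carry_out", "arguments": {"plan": [{"xyz":[0,0,0],"rot":[0,0,-0.7],"grip":110},{"xyz":[0,0,0],"rot":[0,0,-0.7],"grip":110},{"xyz":[0,0,0],"rot":[0,0,-0.7],"grip":110},{"xyz":[0,0,0],"rot":[0,0,-0.7],"grip":110},{"xyz":[0,0,0],"rot":[0,0,-0.7],"grip":110},{"xyz":[0,0,0],"rot":[0,0,-0.7],"grip":110},{"xyz":[0,0,0],"rot":[0,0,-0.7],"grip":110},{"xyz":[0,0,0],"rot":[0,0,-0.7],"grip":110}]}}

```text
clock: 7.2
tool_pos: [0.475, -0.3466, 0.4197]
eef_rot: [-0.577, 0.817, 0.001, 0.001]
contact_force: [0.6, 0.9, -1.8]
opening: 0.566
finger_force: 0.0
```

```bash
cat > chk.py <<'E'
from kin import *
s=r.get_state();q=s['q']
for i in(2,1,0):
    q2,ok=go(q,*rackpose(1,.12,20,1),40);print('pre',ok,q2.round(2),mar(q2).round(2))
    for b in(.07,0): q2,ok=go(q2,*rackpose(i,b,20,1),40);print(i,ok,q2.round(2),mar(q2).round(2))
E
export OPENBLAS_NUM_THREADS=1; python3 - <<'E'
from h import *
rel()
import chk
E
```

```text
7.2 [ 0.475  -0.3466  0.4197] F [ 0.6  0.9 -1.8] open 49.8
q [ 1.19  0.79 -1.45  1.36  0.78  1.63  2.65]
pre True [-0.14  0.53 -0.77  2.32  1.3   0.69 -0.63] 0.24
2 True [-0.03  0.61 -0.71  2.42  1.63  0.64 -0.82] 0.14
2 True [ 0.    0.78 -0.69  2.38  1.83  0.71 -0.92] 0.18
pre True [-0.14  0.53 -0.77  2.32  1.3   0.69 -0.63] 0.24
1 True [-0.14  0.64 -0.72  2.32  1.48  0.69 -0.75] 0.24
1 True [-0.12  0.79 -0.67  2.28  1.69  0.71 -0.86] 0.28
pre True [-0.14  0.53 -0.77  2.32  1.3   0.69 -0.63] 0.24
0 True [-0.24  0.67 -0.73  2.2   1.36  0.75 -0.69] 0.36
0 True [-0.22  0.81 -0.67  2.17  1.55  0.74 -0.78] 0.39
```

```bash
python3 - <<'E'
from kin import *
rel(rackpose(2,.13,20,1))
E
```

```text
7.2 [ 0.475  -0.3466  0.4197] F [ 0.6  0.9 -1.8] open 49.8
xyz [-0.3965, 0.2181, 0.1892] rot [0.2578, -0.2825, 1.4501]
q [ 1.19  0.79 -1.45  1.36  0.78  1.63  2.65]
```

Call:
{"name": "carry_out", "arguments": {"plan": [{"xyz":[-0.396,0.218,0.15],"rot":[0.258,-0.283,1.45],"grip":110},{"xyz":[-0.396,0.218,0.15],"rot":[0.258,-0.283,1.45],"grip":110},{"xyz":[-0.396,0.218,0.15],"rot":[0.258,-0.283,1.45],"grip":110},{"xyz":[-0.396,0.218,0.15],"rot":[0.258,-0.283,1.45],"grip":110},{"xyz":[-0.396,0.218,0.15],"rot":[0.258,-0.283,1.45],"grip":110},{"xyz":[-0.396,0.218,0.15],"rot":[0.258,-0.283,1.45],"grip":110},{"xyz":[-0.396,0.218,0.15],"rot":[0.258,-0.283,1.45],"grip":110},{"xyz":[-0.396,0.218,0.15],"rot":[0.258,-0.283,1.45],"grip":110}]}}

```text
clock: 7.87
tool_pos: [0.43, -0.0603, 0.3244]
eef_rot: [-0.169, 0.979, -0.015, 0.111]
contact_force: [1.1, 0.6, -0.6]
opening: 0.57
finger_force: 0.0
```

```bash
export OPENBLAS_NUM_THREADS=1; python3 - <<'E'
from kin import *
rel(rackpose(2,.13,20,1))
import chk
E
```

```text
7.87 [ 0.43   -0.0603  0.3244] F [ 1.1  0.6 -0.6] open 50.1
xyz [-0.0083, 0.1668, 0.0857] rot [0.0967, -0.1125, 0.5664]
q [ 0.93  0.43 -1.25  2.14  0.69  0.75  1.18]
pre True [-0.16  0.52 -0.75  2.32  1.3   0.68 -0.63] 0.24
2 True [-0.05  0.6  -0.69  2.42  1.63  0.62 -0.82] 0.14
2 True [-0.01  0.77 -0.67  2.38  1.84  0.69 -0.93] 0.18
pre True [-0.16  0.52 -0.75  2.32  1.3   0.68 -0.63] 0.24
1 True [-0.16  0.63 -0.69  2.32  1.48  0.67 -0.75] 0.24
1 True [-0.13  0.78 -0.65  2.28  1.69  0.7  -0.87] 0.28
pre True [-0.16  0.52 -0.75  2.32  1.3   0.68 -0.63] 0.24
0 True [-0.25  0.67 -0.71  2.2   1.36  0.74 -0.69] 0.36
0 True [-0.23  0.8  -0.65  2.17  1.55  0.72 -0.78] 0.39
```

Call:
{"name": "carry_out", "arguments": {"plan": [{"xyz":[-0.008,0.167,0.085],"rot":[0.097,-0.113,0.566],"grip":110},{"xyz":[-0.008,0.167,0.085],"rot":[0.097,-0.113,0.566],"grip":110},{"xyz":[-0.008,0.167,0.085],"rot":[0.097,-0.113,0.566],"grip":110},{"xyz":[-0.008,0.167,0.085],"rot":[0.097,-0.113,0.566],"grip":110},{"xyz":[-0.008,0.167,0.085],"rot":[0.097,-0.113,0.566],"grip":110},{"xyz":[-0.008,0.167,0.085],"rot":[0.097,-0.113,0.566],"grip":110},{"xyz":[-0.008,0.167,0.085],"rot":[0.097,-0.113,0.566],"grip":110},{"xyz":[-0.008,0.167,0.085],"rot":[0.097,-0.113,0.566],"grip":110}]}}

```text
clock: 8.53
tool_pos: [0.4084, 0.0719, 0.2462]
eef_rot: [0.064, 0.985, -0.025, 0.16]
contact_force: [0.2, 0.1, 0.2]
opening: 0.565
finger_force: 0.0
```

```bash
export OPENBLAS_NUM_THREADS=1; python3 - <<'E'
from kin import *
rel(rackpose(2,.06,20,1),rackpose(2,0,20,1))
E
```

```text
8.53 [0.4084 0.0719 0.2462] F [0.2 0.1 0.2] open 49.7
xyz [-0.0033, 0.0257, 0.0777] rot [0.0065, -0.0241, 0.1062]
xyz [-0.0181, 0.0238, 0.1359] rot [0.0065, -0.0241, 0.1062]
q [ 0.11  0.42 -0.79  2.4   1.25  0.56 -0.29]
```

Call:
{"name": "carry_out", "arguments": {"plan": [{"xyz":[-0.003,0.026,0.02],"rot":[0.0065,-0.024,0.106],"grip":110},{"xyz":[-0.003,0.026,0.02],"rot":[0.0065,-0.024,0.106],"grip":110},{"xyz":[-0.003,0.026,0.04],"rot":[0.0065,-0.024,0.106],"grip":110},{"xyz":[-0.003,0.026,0.07],"rot":[0.0065,-0.024,0.106],"grip":110},{"xyz":[-0.003,0.026,0.07],"rot":[0.0065,-0.024,0.106],"grip":110}]}}

```text
clock: 8.95
tool_pos: [0.4358, 0.0915, 0.1758]
eef_rot: [0.115, 0.979, -0.021, 0.168]
contact_force: [-0.0, 0.3, -0.0]
opening: 0.569
finger_force: 0.0
```

```bash
python3 - <<'E'
from kin import *
rel(rackpose(2,0,20,1))
a,b=[r.snapshot(n)[:,:,::-1] for n in("scene","top")]
cv2.imwrite("pics/p4.png",np.hstack([cv2.resize(a[90:190,130:230],(400,400),interpolation=2),cv2.resize(b[180:260,110:190],(400,400),interpolation=2)]))
E
```

```text
8.95 [0.4358 0.0915 0.1758] F [-0.   0.3 -0. ] open 50.0
xyz [-0.016, 0.0009, 0.0622] rot [-0.0024, -0.0083, 0.0036]
q [-0.02  0.63 -0.72  2.42  1.63  0.65 -0.81]
```

View pics/p4.png

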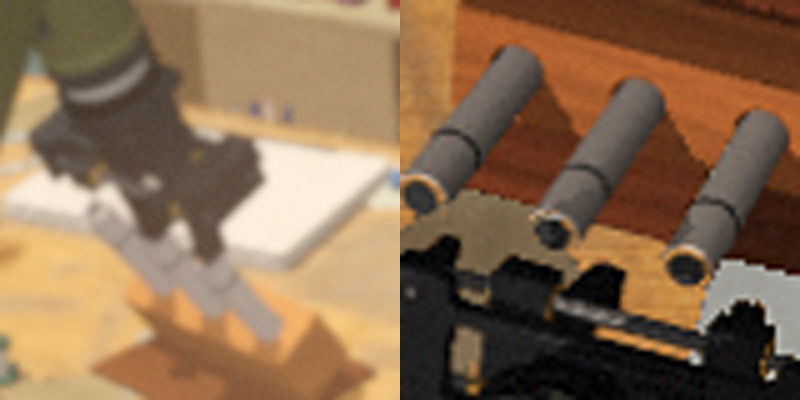

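The picture shows the fingertips at crop ≈ (600,285) and (745,325), straddling the axis of the right-hand tube, whose top is at (687,265). I'll go in and grip.

Call:
{"name": "carry_out", "arguments": {"plan": [{"xyz":[-0.008,0.001,0.03],"rot":[0,-0.008,0.003],"grip":110},{"xyz":[-0.016,0.001,0.062],"rot":[0,-0.008,0.003],"grip":110},{"xyz":[-0.016,0.001,0.062],"rot":[0,-0.008,0.003],"grip":110},{"xyz":[-0.016,0.001,0.062],"rot":[0,-0.008,0.003],"grip":255},{"xyz":[-0.016,0.001,0.062],"rot":[0,-0.008,0.003],"grip":255},{"xyz":[-0.016,0.001,0.062],"rot":[0,-0.008,0.003],"grip":255},{"xyz":[-0.016,0.001,0.062],"rot":[0,-0.008,0.003],"grip":255},{"xyz":[-0.016,0.001,0.062],"rot":[0,-0.008,0.003],"grip":255}], "squeeze": 40}}

```text
clock: 9.72
tool_pos: [0.4716, 0.0855, 0.1289]
eef_rot: [0.115, 0.977, -0.02, 0.177]
contact_force: [-4.8, 0.1, 8.7]
opening: 0.272
finger_force: 40.0
```

```bash
python3 - <<'E'
from kin import *
rel(rackpose(2,.07,20,1),rackpose(2,.11,20,1))
E
```

```text
9.72 [0.4716 0.0855 0.1289] F [-4.8  0.1  8.7] open 23.9
xyz [0.0177, -0.0016, -0.0624] rot [0.0023, 0.0084, 0.0018]
xyz [0.0264, -0.0015, -0.1015] rot [0.0023, 0.0084, 0.0018]
q [ 0.01  0.77 -0.71  2.39  1.82  0.72 -0.91]
```

Call:
{"name": "carry_out", "arguments": {"plan": [{"xyz":[0.0045,0,-0.0195],"rot":[0,0,0],"grip":255},{"xyz":[0.009,0,-0.039],"rot":[0,0,0],"grip":255},{"xyz":[0.0135,0,-0.0585],"rot":[0,0,0],"grip":255},{"xyz":[0.0135,0,-0.0585],"rot":[0,0,0],"grip":255}]}}

```text
clock: 10.05
tool_pos: [0.4385, 0.0937, 0.1801]
eef_rot: [0.114, 0.977, -0.02, 0.177]
contact_force: [-0.0, 0.4, -0.6]
opening: 0.272
finger_force: 40.0
```

```bash
cat > plan2.py <<'E'
from kin import *
# tube-upright tool orientation over tub: tool pitched so that tube (offset angle a from tool z toward +tilt) is vertical
def tubpose(k,foot,a=13.,flip=1,gl=.133):
    # k: place -1,0,1 along U ; foot height; tool y = flip*perp(U); tool z = down tilted by -a in U-plane
    y=flip*np.array([-.350,.937,0]); x=np.cross(y,[0,0,-1.]) 
    z=np.array([0,0,-1.])
    o=mat(z,y)*R.from_rotvec([0,np.radians(a),0])
    g=C+U*.0285*k+np.array([0,0,foot+gl])
    return g+o.apply([0,0,.019]),o
E
export OPENBLAS_NUM_THREADS=1; python3 - <<'E'
from plan2 import *
s=r.get_state();A=R.from_quat(s['eef_rot'])
print('D in tool',A.inv().apply(D).round(3),'tilt',np.degrees(np.arctan2(*(A.inv().apply(D)[[0,2]]))))
rel()
b=-np.degrees(np.arctan2(*(A.inv().apply(D)[[0,2]])))
for fl in(1,-1):
    p,o=tubpose(1,.15,b,fl); print('tube dir world',o.apply(A.inv().apply(D)).round(3))
    q,ok=go(s['q'],s['tool_pos']+[0.03,0,.16],A,40);print(ok,q.round(2))
    q,ok=go(q,p,o,40);print(ok,q.round(2))
E
```

```text
D in tool [-0.216 -0.004  0.976] tilt -12.475690062503078
10.05 [0.4385 0.0937 0.1801] F [-0.   0.4 -0.6] open 23.9
q [-0.02  0.62 -0.72  2.42  1.65  0.65 -0.83]
tube dir world [ 0.001 -0.004 -1.   ]
True [ 0.18  0.32 -0.83  2.11  0.8   0.72  0.15]
True [ 0.62  0.91 -0.88  1.24  0.71  1.51  1.68]
tube dir world [-0.001  0.004 -1.   ]
True [ 0.18  0.32 -0.83  2.11  0.8   0.72  0.15]
True [ 0.54  0.65 -0.31  1.59  0.08  0.75 -0.96]
```

```bash
python3 - <<'E'
from plan2 import *
s=r.get_state();A=R.from_quat(s['eef_rot'])
rel((s['tool_pos']+[0.03,-.03,.15],A),tubpose(1,.15,12.5))
E
```

```text
10.05 [0.4385 0.0937 0.1801] F [-0.   0.4 -0.6] open 23.9
xyz [-0.0864, -0.022, -0.1279] rot [0.0, 0.0, 0.0]
xyz [-0.2555, -0.2847, 0.005] rot [-0.0399, 0.5599, -0.597]
q [-0.02  0.62 -0.72  2.42  1.65  0.65 -0.83]
```

Call:
{"name": "carry_out", "arguments": {"plan": [{"xyz":[-0.087,-0.022,-0.128],"rot":[0,0,0],"grip":255},{"xyz":[-0.087,-0.022,-0.128],"rot":[0,0,0],"grip":255},{"xyz":[-0.087,-0.022,-0.128],"rot":[0,0,0],"grip":255},{"xyz":[-0.087,-0.022,-0.128],"rot":[0,0,0],"grip":255},{"xyz":[-0.18,-0.15,-0.07],"rot":[-0.02,0.28,-0.3],"grip":255},{"xyz":[-0.18,-0.15,-0.07],"rot":[-0.02,0.28,-0.3],"grip":255},{"xyz":[-0.18,-0.15,-0.07],"rot":[-0.02,0.28,-0.3],"grip":255},{"xyz":[-0.18,-0.15,-0.07],"rot":[-0.02,0.28,-0.3],"grip":255}]}}

```text
clock: 10.72
tool_pos: [0.5033, -0.0056, 0.2905]
eef_rot: [0.029, 0.995, -0.031, 0.092]
contact_force: [0.3, 0.2, -0.6]
opening: 0.267
finger_force: 40.0
```

```bash
python3 - <<'E'
from plan2 import *
rel(tubpose(1,.15,12.5))
E
```

```text
10.72 [ 0.5033 -0.0056  0.2905] F [ 0.3  0.2 -0.6] open 23.5
xyz [-0.1096, -0.2245, 0.0602] rot [-0.0496, 0.3863, -0.4251]
q [ 0.44  0.5  -0.87  2.    0.74  0.79  0.64]
```

Call:
{"name": "carry_out", "arguments": {"plan": [{"xyz":[-0.11,-0.225,0.06],"rot":[-0.05,0.386,-0.425],"grip":255},{"xyz":[-0.11,-0.225,0.06],"rot":[-0.05,0.386,-0.425],"grip":255},{"xyz":[-0.11,-0.225,0.06],"rot":[-0.05,0.386,-0.425],"grip":255},{"xyz":[-0.11,-0.225,0.06],"rot":[-0.05,0.386,-0.425],"grip":255},{"xyz":[-0.11,-0.225,0.06],"rot":[-0.05,0.386,-0.425],"grip":255},{"xyz":[-0.11,-0.225,0.06],"rot":[-0.05,0.386,-0.425],"grip":255},{"xyz":[-0.11,-0.225,0.06],"rot":[-0.05,0.386,-0.425],"grip":255},{"xyz":[-0.11,-0.225,0.06],"rot":[-0.05,0.386,-0.425],"grip":255}]}}

```text
clock: 11.38
tool_pos: [0.6073, -0.2475, 0.2612]
eef_rot: [-0.169, 0.98, -0.02, -0.108]
contact_force: [-1.4, -0.1, -1.1]
opening: 0.274
finger_force: 40.0
```

```bash
python3 - <<'E'
from plan2 import *
rel(tubpose(1,.15,12.5),tubpose(1,.11,12.5))
a,b=[r.snapshot(n)[:,:,::-1] for n in("scene","top")]
cv2.imwrite("pics/s5.png",a)
cv2.imwrite("pics/p5.png",np.hstack([cv2.resize(a[110:220,250:360],(400,400),interpolation=2),cv2.resize(b[140:220,280:360],(400,400),interpolation=2)]))
s=r.get_state();A=R.from_quat(s['eef_rot']);g=s['tool_pos']-A.apply([0,0,.019]);print(g)
P=[g+[0,0,.027],g-[0,0,.05],g-[0,0,.133]];print(proj("scene",P).round(1).tolist(),proj("top",P).round(1).tolist())
E
```

```text
11.38 [ 0.6073 -0.2475  0.2612] F [-1.4 -0.1 -1.1] open 24.1
xyz [-0.0021, 0.0079, -0.0039] rot [-0.0001, -0.0012, -0.0161]
xyz [-0.0108, 0.008, 0.0352] rot [-0.0001, -0.0012, -0.0161]
q [ 0.63  0.92 -0.89  1.23  0.72  1.51  1.67]
[ 0.61048842 -0.23909211  0.28162079]
[[303.4, 106.6], [302.6, 131.2], [301.8, 156.5]] [[327.9, 152.2], [322.5, 158.0], [317.5, 163.3]]
```

View pics/p5.png

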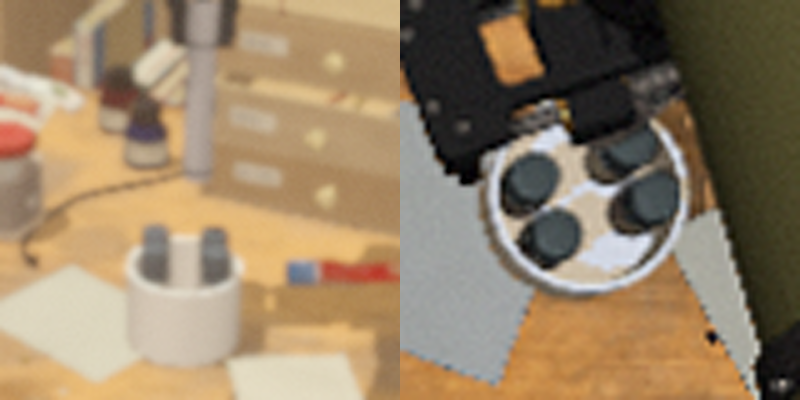

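The picture shows the tube hanging upright above the tub's far side, with its foot at scene px ≈ (304,159). The four glue sticks are still standing. In the top view the gripper hides the tube. Next I'll quantify the offset.

```bash
python3 - <<'E'
from plan2 import *
a=cv2.imread("pics/s5.png").astype(int)
s=r.get_state();A=R.from_quat(s['eef_rot']);g=s['tool_pos']-A.apply([0,0,.019])
c=r.camera_params("scene");Rc=R.from_quat(c['attitude']);print('cam right',Rc.apply([1,0,0]).round(3),'tool x',A.apply([1,0,0]).round(3),'y',A.apply([0,1,0]).round(3))
g5=cv2.cvtColor(a.astype(np.uint8),6).astype(int)
for v in(128,135,142,150,156,158,160,162): print(v,g5[v,292:316].tolist())
print('tub centre proj',proj("scene",[C+[0,0,.072],C]).round(1).tolist())
m=((a.max(2)-a.min(2)<30)&(a.min(2)>150)); 
for v in(190,195,200): x=np.where(m[v,275:325])[0]+275; print(v,x.min(),x.max())
print(proj("scene",[C+[0,0,.072]+.048*np.array([np.cos(t),np.sin(t),0]) for t in np.linspace(0,6.28,24)])[:,0].min(),proj("scene",[C+[0,0,.072]+.048*np.array([np.cos(t),np.sin(t),0]) for t in np.linspace(0,6.28,24)])[:,0].max())
E
```

```text
cam right [ 0.458 -0.889 -0.022] tool x [-0.917 -0.335  0.215] y [-0.343  0.939  0.001]
128 [203, 201, 195, 185, 169, 156, 160, 177, 183, 173, 157, 156, 160, 164, 162, 158, 154, 149, 151, 154, 152, 149, 152, 150]
135 [165, 183, 190, 187, 176, 173, 178, 177, 166, 156, 162, 165, 169, 166, 163, 158, 154, 150, 154, 157, 157, 159, 160, 160]
142 [71, 100, 137, 170, 182, 183, 180, 177, 171, 168, 168, 169, 169, 164, 160, 156, 153, 152, 156, 154, 159, 167, 174, 171]
150 [148, 149, 148, 153, 167, 184, 186, 184, 177, 170, 169, 168, 168, 161, 156, 155, 144, 145, 143, 142, 142, 146, 146, 147]
156 [135, 133, 139, 148, 151, 156, 155, 156, 148, 151, 156, 161, 156, 154, 149, 141, 139, 138, 141, 143, 144, 149, 160, 169]
158 [170, 160, 151, 146, 148, 149, 149, 153, 157, 156, 153, 149, 148, 145, 141, 140, 140, 140, 143, 145, 141, 147, 156, 164]
160 [158, 167, 172, 174, 181, 187, 189, 190, 190, 186, 182, 178, 169, 157, 148, 143, 143, 142, 143, 144, 141, 140, 142, 145]
162 [188, 190, 191, 193, 194, 194, 194, 192, 192, 189, 190, 185, 174, 159, 145, 142, 142, 144, 146, 146, 142, 145, 142, 140]
tub centre proj [[300.4, 183.2], [299.7, 203.2]]
190 289 312
195 281 281Traceback (most recent call last):
  File "<stdin>", line 9, in <module>
    return umr_minimum(a, axis, None, out, keepdims, initial, where)
ValueError: zero-size array to reduction operation minimum which has no identity
```

```bash
python3 - <<'E'
from plan2 import *
a=cv2.imread("pics/s5.png"); h=cv2.cvtColor(a,cv2.COLOR_BGR2HSV).astype(int)
for v in range(122,164,4): print(v,h[v,294:316,1].tolist())
E
```

```text
122 [43, 42, 49, 58, 64, 61, 59, 49, 43, 39, 38, 40, 38, 39, 44, 58, 77, 94, 97, 99, 103, 91]
126 [49, 51, 52, 56, 56, 66, 69, 59, 47, 40, 36, 36, 37, 39, 48, 71, 97, 101, 102, 105, 105, 107]
130 [43, 51, 72, 75, 71, 70, 71, 61, 46, 38, 36, 35, 38, 41, 50, 76, 90, 100, 105, 107, 107, 108]
134 [70, 69, 73, 75, 79, 77, 72, 51, 40, 35, 32, 34, 35, 38, 50, 71, 86, 93, 94, 89, 91, 91]
138 [99, 90, 79, 71, 73, 80, 74, 49, 38, 36, 36, 35, 37, 39, 51, 78, 93, 97, 95, 89, 85, 85]
142 [127, 123, 121, 122, 122, 117, 94, 59, 40, 37, 35, 35, 38, 44, 60, 81, 91, 94, 83, 71, 60, 55]
146 [51, 96, 123, 125, 122, 113, 88, 53, 36, 35, 37, 35, 36, 48, 68, 90, 97, 99, 95, 98, 97, 98]
150 [74, 82, 108, 117, 124, 109, 85, 53, 39, 35, 33, 35, 39, 46, 73, 98, 110, 111, 108, 106, 107, 106]
154 [69, 80, 110, 122, 121, 106, 71, 46, 37, 37, 36, 37, 38, 49, 72, 98, 110, 113, 110, 111, 94, 88]
158 [115, 115, 113, 115, 113, 103, 86, 63, 49, 46, 43, 42, 49, 60, 88, 108, 113, 109, 116, 103, 89, 73]
162 [119, 120, 119, 120, 118, 117, 114, 116, 113, 112, 113, 111, 110, 107, 108, 110, 109, 108, 113, 109, 115, 115]
```

```bash
sed -i 's/foot+gl\])/foot+gl])+np.array([ox,oy,0])/; s/gl=.133)/gl=.133,ox=0.,oy=0.)/' plan2.py; sed -i 's/U\*.0285\*k/U*.0268*k/' plan2.py; python3 - <<'E'
from plan2 import *
rel(tubpose(1,.11,12.5),tubpose(1,.07,12.5))
E
```

```text
11.48 [ 0.6066 -0.2405  0.2631] F [0.2 1.3 0. ] open 23.9
xyz [-0.0078, 0.0009, 0.0378] rot [0.0024, 0.0011, -0.0066]
xyz [-0.0164, 0.0009, 0.0769] rot [0.0024, 0.0011, -0.0066]
q [ 0.63  0.91 -0.89  1.24  0.72  1.51  1.67]
```

Call:
{"name": "carry_out", "arguments": {"plan": [{"xyz":[-0.004,0.001,0.019],"rot":[0.002,0.001,-0.007],"grip":255},{"xyz":[-0.008,0.001,0.038],"rot":[0.002,0.001,-0.007],"grip":255},{"xyz":[-0.008,0.001,0.038],"rot":[0.002,0.001,-0.007],"grip":255},{"xyz":[-0.012,0.001,0.057],"rot":[0.002,0.001,-0.007],"grip":255},{"xyz":[-0.0164,0.001,0.077],"rot":[0.002,0.001,-0.007],"grip":255},{"xyz":[-0.0164,0.001,0.077],"rot":[0.002,0.001,-0.007],"grip":255}]}}

```text
clock: 11.98
tool_pos: [0.6044, -0.2378, 0.1834]
eef_rot: [-0.179, 0.978, -0.019, -0.109]
contact_force: [-1.0, 0.5, -1.1]
opening: 0.275
finger_force: 40.0
```

```bash
python3 - <<'E'
from plan2 import *
rel(tubpose(1,.07,12.5),tubpose(1,.007,12.5))
a,b=[r.snapshot(n)[:,:,::-1] for n in("scene","top")]
cv2.imwrite("pics/p6.png",np.hstack([cv2.resize(a[110:220,250:360],(400,400),interpolation=2),cv2.resize(b[140:220,280:360],(400,400),interpolation=2)]))
E
```

```text
11.98 [ 0.6044 -0.2378  0.1834] F [-1.   0.5 -1.1] open 24.2
xyz [-0.0003, -0.0023, -0.0011] rot [0.0007, -0.0031, 0.0056]
xyz [-0.0142, -0.0024, 0.0603] rot [0.0007, -0.0031, 0.0056]
q [ 0.62  0.99 -0.87  1.33  0.78  1.38  1.62]
```

View pics/p6.png

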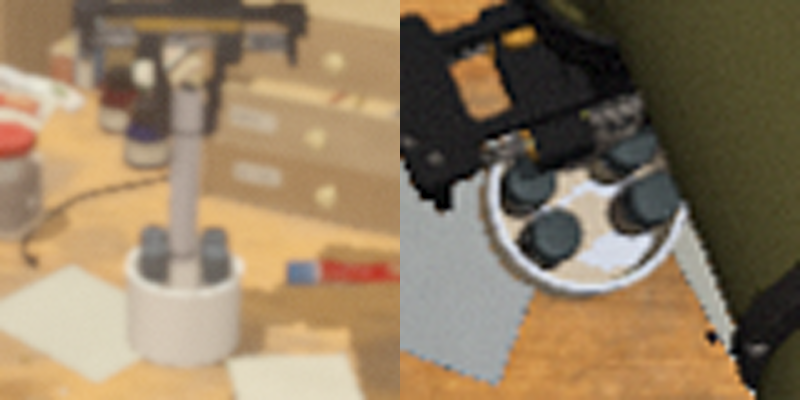

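The picture shows the tube's foot already between the glue sticks, centred left to right, with no contact force and all four glue sticks upright. I'll keep lowering.

Call:
{"name": "carry_out", "arguments": {"plan": [{"xyz":[-0.0025,-0.001,0.01],"rot":[0,-0.003,0.005],"grip":255},{"xyz":[-0.005,-0.002,0.02],"rot":[0,-0.003,0.005],"grip":255},{"xyz":[-0.0075,-0.002,0.03],"rot":[0,-0.003,0.005],"grip":255},{"xyz":[-0.0098,-0.002,0.04],"rot":[0,-0.003,0.005],"grip":255},{"xyz":[-0.012,-0.002,0.05],"rot":[0,-0.003,0.005],"grip":255},{"xyz":[-0.0135,-0.002,0.057],"rot":[0,-0.003,0.005],"grip":255},{"xyz":[-0.0135,-0.002,0.057],"rot":[0,-0.003,0.005],"grip":255}]}}

```text
clock: 12.67
tool_pos: [0.6069, -0.2402, 0.1249]
eef_rot: [-0.176, 0.978, -0.019, -0.106]
contact_force: [0.1, 0.0, -0.9]
opening: 0.273
finger_force: 40.0
```

```bash
python3 - <<'E'
from plan2 import *
rel(tubpose(1,.005,12.5))
E
```

```text
12.67 [ 0.6069 -0.2402  0.1249] F [ 0.1  0.  -0.9] open 24.1
xyz [-0.0003, 0.0008, 0.0055] rot [0.0006, 0.002, -0.0016]
q [ 0.62  1.06 -0.84  1.37  0.83  1.3   1.57]
```

Call:
{"name": "carry_out", "arguments": {"plan": [{"xyz":[-0.0006,0,0.0028],"rot":[0,0,0],"grip":255},{"xyz":[-0.0011,0,0.005],"rot":[0,0,0],"grip":255},{"xyz":[-0.0015,0,0.007],"rot":[0,0,0],"grip":255},{"xyz":[-0.0015,0,0.007],"rot":[0,0,0],"grip":255}]}}

```text
clock: 13.0
tool_pos: [0.6097, -0.2396, 0.1233]
eef_rot: [-0.176, 0.979, -0.02, -0.103]
contact_force: [-1.2, 0.1, 12.1]
opening: 0.271
finger_force: 40.0
```

Call:
{"name": "carry_out", "arguments": {"plan": [{"xyz":[0.0006,0,-0.003],"rot":[0,0,0],"grip":255},{"xyz":[0.0006,0,-0.003],"rot":[0,0,0],"grip":110},{"xyz":[0.0006,0,-0.003],"rot":[0,0,0],"grip":110},{"xyz":[0.0006,0,-0.003],"rot":[0,0,0],"grip":110},{"xyz":[0.008,0,-0.038],"rot":[0,0,0],"grip":110},{"xyz":[0.016,0,-0.077],"rot":[0,0,0],"grip":110},{"xyz":[0.024,0,-0.115],"rot":[0,0,0],"grip":110},{"xyz":[0.032,0,-0.154],"rot":[0,0,0],"grip":110}]}}

```text
clock: 13.67
tool_pos: [0.6087, -0.2395, 0.2785]
eef_rot: [-0.176, 0.979, -0.019, -0.105]
contact_force: [0.5, 0.5, 0.6]
opening: 0.567
finger_force: 0.0
```

```bash
export OPENBLAS_NUM_THREADS=1; python3 - <<'E'
from plan2 import *
rel(rackpose(1,.13,20,1))
q=r.get_state()['q']; tr=[];q,ok=go(q,*rackpose(1,.13,20,1),40,tr);print(ok,len(tr),q.round(2),min(map(mar,tr)))
for b in(.06,0,.07): q,ok=go(q,*rackpose(1,b,20,1),40);print(ok,q.round(2))
E
```

```text
13.67 [ 0.6087 -0.2395  0.2785] F [0.5 0.5 0.6] open 49.9
xyz [0.0301, 0.4409, 0.0543] rot [0.0399, -0.5462, 0.5989]
q [ 0.62  0.9  -0.9   1.22  0.71  1.54  1.69]
True 14 [-0.25  0.47 -0.61  2.33  1.24  0.59 -0.57] 0.23335060057309276
True [-0.25  0.62 -0.53  2.32  1.53  0.57 -0.79]
True [-0.21  0.75 -0.51  2.29  1.73  0.6  -0.91]
True [-0.27  0.59 -0.51  2.33  1.5   0.55 -0.76]
```

Call:
{"name": "carry_out", "arguments": {"plan": [{"xyz":[0.03,0.44,0.03],"rot":[0.04,-0.546,0.6],"grip":110},{"xyz":[0.03,0.44,0.03],"rot":[0.04,-0.546,0.6],"grip":110},{"xyz":[0.03,0.44,0.03],"rot":[0.04,-0.546,0.6],"grip":110},{"xyz":[0.03,0.44,0.03],"rot":[0.04,-0.546,0.6],"grip":110},{"xyz":[0.03,0.44,0.03],"rot":[0.04,-0.546,0.6],"grip":110},{"xyz":[0.03,0.44,0.03],"rot":[0.04,-0.546,0.6],"grip":110},{"xyz":[0.03,0.44,0.03],"rot":[0.04,-0.546,0.6],"grip":110},{"xyz":[0.03,0.44,0.03],"rot":[0.04,-0.546,0.6],"grip":110}]}}

```text
clock: 14.33
tool_pos: [0.5056, -0.0089, 0.2629]
eef_rot: [0.1, 0.982, -0.027, 0.159]
contact_force: [1.3, 0.8, -0.3]
opening: 0.569
finger_force: 0.0
```

```bash
python3 - <<'E'
from plan2 import *
b=r.snapshot("top")[:,:,::-1]; cv2.imwrite("pics/t7.png",b)
rel(rackpose(1,.10,20,1))
a=r.snapshot("scene")[:,:,::-1]
cv2.imwrite("pics/p7.png",np.hstack([cv2.resize(a[110:220,250:360],(400,400),interpolation=2),cv2.resize(b[140:220,280:360],(400,400),interpolation=2)]))
E
```

```text
14.38 [ 0.5031 -0.0031  0.2627] F [-3.3  3.1 -1.3] open 49.8
xyz [0.1128, 0.1423, 0.019] rot [-0.0052, -0.0254, 0.038]
q [ 0.31  0.46 -0.7   2.17  1.02  0.55  0.2 ]
```

View pics/p7.png

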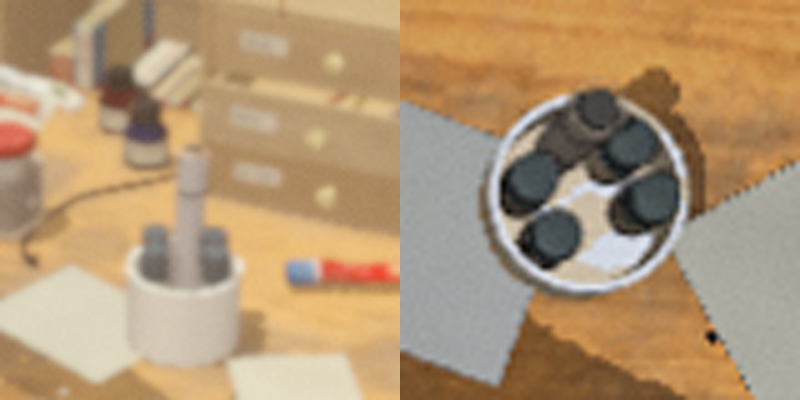

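The picture shows tube 3 standing in the far place, top at px ≈ (319.4,161.6), leaning slightly against the rim. All four glue sticks are upright. I'll take the next tube.

Call:
{"name": "carry_out", "arguments": {"plan": [{"xyz":[0.112,0.14,0.0],"rot":[-0.005,-0.025,0.038],"grip":110},{"xyz":[0.112,0.14,0.0],"rot":[-0.005,-0.025,0.038],"grip":110},{"xyz":[0.112,0.14,0.0],"rot":[-0.005,-0.025,0.038],"grip":110},{"xyz":[0.112,0.14,0.0],"rot":[-0.005,-0.025,0.038],"grip":110},{"xyz":[0.112,0.14,0.0],"rot":[-0.005,-0.025,0.038],"grip":110},{"xyz":[0.112,0.14,0.019],"rot":[-0.005,-0.025,0.038],"grip":110},{"xyz":[0.112,0.14,0.019],"rot":[-0.005,-0.025,0.038],"grip":110},{"xyz":[0.112,0.14,0.019],"rot":[-0.005,-0.025,0.038],"grip":110}]}}

```text
clock: 15.1
tool_pos: [0.4373, 0.1454, 0.2054]
eef_rot: [0.118, 0.978, -0.024, 0.171]
contact_force: [-0.9, -0.0, 0.4]
opening: 0.569
finger_force: 0.0
```

```bash
python3 - <<'E'
from plan2 import *
rel(rackpose(1,.04,20,1),rackpose(1,0,20,1))
t=onz("top",[[319.4,161.6]],.165)[0]; print('placed top',t.round(4),'rel U',((t-C)@U).round(4),'perp',((t-C)@[-.35,.937,0]).round(4))
E
```

```text
15.1 [0.4373 0.1454 0.2054] F [-0.9 -0.   0.4] open 50.1
xyz [-0.0075, 0.0093, 0.0551] rot [-0.0086, -0.0028, -0.001]
xyz [-0.0166, 0.0096, 0.0941] rot [-0.0086, -0.0028, -0.001]
q [-0.2   0.55 -0.61  2.33  1.37  0.6  -0.65]
placed top [ 0.6122 -0.2412  0.165 ] rel U 0.0282 perp -0.0036
```

Call:
{"name": "carry_out", "arguments": {"plan": [{"xyz":[-0.003,0.0095,0.015],"rot":[-0.008,-0.003,0],"grip":110},{"xyz":[-0.0075,0.0095,0.045],"rot":[-0.008,-0.003,0],"grip":110},{"xyz":[-0.014,0.0095,0.08],"rot":[-0.008,-0.003,0],"grip":110},{"xyz":[-0.0166,0.0095,0.096],"rot":[-0.008,-0.003,0],"grip":110},{"xyz":[-0.0166,0.0095,0.096],"rot":[-0.008,-0.003,0],"grip":255},{"xyz":[-0.0166,0.0095,0.096],"rot":[-0.008,-0.003,0],"grip":255},{"xyz":[-0.0166,0.0095,0.096],"rot":[-0.008,-0.003,0],"grip":255},{"xyz":[-0.0166,0.0095,0.096],"rot":[-0.008,-0.003,0],"grip":255}], "squeeze": 40}}

```text
clock: 15.77
tool_pos: [0.4864, 0.1438, 0.1229]
eef_rot: [0.117, 0.978, -0.019, 0.174]
contact_force: [0.9, -0.9, -0.4]
opening: 0.286
finger_force: 1.0
```

```bash
python3 - <<'E'
from plan2 import *
rel(rackpose(1,0,20,1))
E
```

```text
15.77 [0.4864 0.1438 0.1229] F [ 0.9 -0.9 -0.4] open 25.2
xyz [0.0006, -0.0011, 0.0002] rot [0.003, 0.0031, -0.0015]
q [-0.18  0.76 -0.57  2.29  1.73  0.64 -0.9 ]
```

Fingers are just touching. I'll close for two more rows, then draw out and lift.

Call:
{"name": "carry_out", "arguments": {"plan": [{"xyz":[0,0,0],"rot":[0,0,0],"grip":255},{"xyz":[0,0,0],"rot":[0,0,0],"grip":255},{"xyz":[0.0045,0,-0.0195],"rot":[0,0,0],"grip":255},{"xyz":[0.009,0,-0.039],"rot":[0,0,0],"grip":255},{"xyz":[0.0135,0,-0.0585],"rot":[0,0,0],"grip":255},{"xyz":[0.0135,0,-0.0585],"rot":[0,0,0],"grip":255}]}}

```text
clock: 16.27
tool_pos: [0.4532, 0.1525, 0.1743]
eef_rot: [0.116, 0.978, -0.018, 0.174]
contact_force: [0.2, 0.4, -0.5]
opening: 0.272
finger_force: 39.9
```

```bash
sed -i 's/gl=.133/gl=.135/' plan2.py; export OPENBLAS_NUM_THREADS=1; python3 - <<'E'
from plan2 import *
s=r.get_state();A=R.from_quat(s['eef_rot']);b=-np.degrees(np.arctan2(*(A.inv().apply(D)[[0,2]])));print(b)
rel((s['tool_pos']+[0.03,-.03,.15],A),tubpose(-1,.15,b))
q,ok=go(s['q'],s['tool_pos']+[0.03,-.03,.15],A,40);tr=[];q,ok=go(q,*tubpose(-1,.15,b),40,tr);print(ok,len(tr),q.round(2))
q,ok=go(q,*tubpose(-1,.01,b),40,tr);print(ok,len(tr),q.round(2))
E
```

```text
12.794711455908555
16.27 [0.4532 0.1525 0.1743] F [ 0.2  0.4 -0.5] open 24.0
xyz [-0.0858, -0.0216, -0.1284] rot [0.0, 0.0, 0.0]
xyz [-0.2153, -0.3757, -0.0207] rot [-0.0346, 0.5601, -0.5991]
q [-0.23  0.63 -0.58  2.33  1.54  0.6  -0.8 ]
True 11 [ 0.69  0.83 -0.84  1.39  0.66  1.42  1.7 ]
True 15 [ 0.67  0.99 -0.77  1.51  0.79  1.19  1.59]
```

Call:
{"name": "carry_out", "arguments": {"plan": [{"xyz":[-0.086,-0.022,-0.128],"rot":[0,0,0],"grip":255},{"xyz":[-0.086,-0.022,-0.128],"rot":[0,0,0],"grip":255},{"xyz":[-0.086,-0.022,-0.128],"rot":[0,0,0],"grip":255},{"xyz":[-0.086,-0.022,-0.128],"rot":[0,0,0],"grip":255},{"xyz":[-0.16,-0.19,-0.1],"rot":[-0.02,0.28,-0.3],"grip":255},{"xyz":[-0.16,-0.19,-0.1],"rot":[-0.02,0.28,-0.3],"grip":255},{"xyz":[-0.16,-0.19,-0.1],"rot":[-0.02,0.28,-0.3],"grip":255},{"xyz":[-0.16,-0.19,-0.1],"rot":[-0.02,0.28,-0.3],"grip":255}]}}

```text
clock: 16.93
tool_pos: [0.5015, 0.035, 0.3021]
eef_rot: [0.02, 0.996, -0.027, 0.079]
contact_force: [0.7, 0.2, -0.5]
opening: 0.277
finger_force: 39.9
```

```bash
python3 - <<'E'
from plan2 import *
rel(tubpose(-1,.15,12.8))
E
```

```text
16.93 [0.5015 0.035  0.3021] F [ 0.7  0.2 -0.5] open 24.4
xyz [-0.058, -0.2887, 0.0604] rot [-0.0375, 0.3676, -0.4054]
q [ 0.33  0.48 -0.82  1.96  0.65  0.83  0.68]
```

Call:
{"name": "carry_out", "arguments": {"plan": [{"xyz":[-0.058,-0.289,0.06],"rot":[-0.038,0.368,-0.405],"grip":255},{"xyz":[-0.058,-0.289,0.06],"rot":[-0.038,0.368,-0.405],"grip":255},{"xyz":[-0.058,-0.289,0.06],"rot":[-0.038,0.368,-0.405],"grip":255},{"xyz":[-0.058,-0.289,0.06],"rot":[-0.038,0.368,-0.405],"grip":255},{"xyz":[-0.058,-0.289,0.06],"rot":[-0.038,0.368,-0.405],"grip":255},{"xyz":[-0.058,-0.289,0.06],"rot":[-0.038,0.368,-0.405],"grip":255},{"xyz":[-0.058,-0.289,0.06],"rot":[-0.038,0.368,-0.405],"grip":255},{"xyz":[-0.058,-0.289,0.06],"rot":[-0.038,0.368,-0.405],"grip":255}]}}

```text
clock: 17.6
tool_pos: [0.5537, -0.2653, 0.2641]
eef_rot: [-0.171, 0.979, -0.021, -0.111]
contact_force: [-0.1, -0.0, -1.4]
opening: 0.277
finger_force: 39.9
```

Call:
{"name": "carry_out", "arguments": {"plan": [{"xyz":[0,0,0],"rot":[0,0,0],"grip":255},{"xyz":[0,0,0],"rot":[0,0,0],"grip":255}]}}

```text
clock: 17.77
tool_pos: [0.554, -0.2596, 0.2652]
eef_rot: [-0.173, 0.979, -0.019, -0.11]
contact_force: [-0.1, 0.7, -0.5]
opening: 0.272
finger_force: 39.9
```

```bash
python3 - <<'E'
from plan2 import *
rel(tubpose(-1,.11,12.8),tubpose(-1,.07,12.8))
E
```

```text
17.77 [ 0.554  -0.2596  0.2652] F [-0.1  0.7 -0.5] open 23.9
xyz [-0.0102, 0.0005, 0.0374] rot [0.0026, 0.0003, -0.0075]
xyz [-0.0191, 0.0004, 0.0764] rot [0.0026, 0.0003, -0.0075]
q [ 0.7   0.84 -0.85  1.39  0.67  1.42  1.69]
```

Call:
{"name": "carry_out", "arguments": {"plan": [{"xyz":[-0.006,0,0.019],"rot":[0.002,0,-0.007],"grip":255},{"xyz":[-0.01,0,0.037],"rot":[0.002,0,-0.007],"grip":255},{"xyz":[-0.01,0,0.037],"rot":[0.002,0,-0.007],"grip":255},{"xyz":[-0.0125,0,0.047],"rot":[0.002,0,-0.007],"grip":255},{"xyz":[-0.0147,0,0.057],"rot":[0.002,0,-0.007],"grip":255},{"xyz":[-0.017,0,0.067],"rot":[0.002,0,-0.007],"grip":255},{"xyz":[-0.0191,0,0.076],"rot":[0.002,0,-0.007],"grip":255},{"xyz":[-0.0191,0,0.076],"rot":[0.002,0,-0.007],"grip":255}]}}

```text
clock: 18.43
tool_pos: [0.5624, -0.26, 0.1974]
eef_rot: [-0.176, 0.979, -0.026, -0.102]
contact_force: [-0.9, -4.3, 39.8]
opening: 0.274
finger_force: 40.0
```

```bash
python3 - <<'E'
from plan2 import *
rel(tubpose(-1,.07,12.8),tubpose(-1,.01,12.8))
E
```

```text
18.43 [ 0.5624 -0.26    0.1974] F [-0.9 -4.3 39.8] open 24.1
xyz [0.0036, 0.0039, 0.0119] rot [-0.0147, 0.0127, -0.0024]
xyz [-0.009, 0.0048, 0.0706] rot [-0.0147, 0.0127, -0.0024]
q [ 0.68  0.91 -0.83  1.46  0.75  1.3   1.63]
```

Contact at 40 N, well above the floor. I'll back off and look.

Call:
{"name": "carry_out", "arguments": {"plan": [{"xyz":[0.006,0,-0.024],"rot":[0,0,0],"grip":255},{"xyz":[0.011,0,-0.05],"rot":[0,0,0],"grip":255},{"xyz":[0.011,0,-0.05],"rot":[0,0,0],"grip":255},{"xyz":[0.011,0,-0.05],"rot":[0,0,0],"grip":255}]}}

```text
clock: 18.77
tool_pos: [0.5583, -0.2566, 0.2411]
eef_rot: [-0.178, 0.978, -0.021, -0.106]
contact_force: [0.4, 0.1, -1.1]
opening: 0.268
finger_force: 40.0
```

```bash
python3 - <<'E'
from plan2 import *
s=r.get_state();A=R.from_quat(s['eef_rot']);g=s['tool_pos']-A.apply([0,0,.019])
P=[g+[0,0,.025],g-[0,0,.05],g-[0,0,.135]];print(g,proj("scene",P).round(1).tolist(),proj("top",P).round(1).tolist())
rel(tubpose(-1,.11,12.8))
a,b=[r.snapshot(n)[:,:,::-1] for n in("scene","top")];cv2.imwrite("pics/s8.png",a);cv2.imwrite("pics/t8.png",b)
cv2.imwrite("pics/p8.png",np.hstack([cv2.resize(a[110:210,250:350],(400,400),interpolation=2),cv2.resize(b[140:220,280:360],(400,400),interpolation=2)]))
E
```

```text
[ 0.56210851 -0.25506799  0.25967483] [[302.1, 121.4], [301.3, 145.7], [300.4, 171.7]] [[334.3, 179.3], [328.6, 182.7], [323.1, 186.0]]
18.77 [ 0.5583 -0.2566  0.2411] F [ 0.4  0.1 -1.1] open 23.6
xyz [0.0001, -0.0008, 0.015] rot [-0.0033, 0.0061, 0.003]
q [ 0.69  0.86 -0.85  1.42  0.7   1.38  1.67]
```

View pics/p8.png

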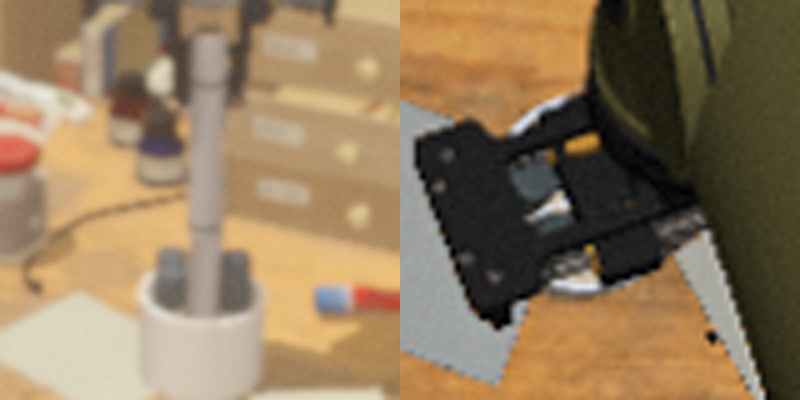

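The picture (my tenth and last view) shows the held tube from crop (208,35) to ≈ (204,242). So the foot is at scene px ≈ (301,170), and the tube has slid up in the fingers by roughly 14 mm. It had landed on a glue top; the glue sticks still stand at (170,265) and (238,265). From here I'll work from numeric profiles only.

```bash
python3 - <<'E'
from plan2 import *
h=cv2.cvtColor(cv2.imread("pics/s8.png"),cv2.COLOR_BGR2HSV).astype(int)
def edges(v):
    s=h[v-1:v+2,292:312,1].mean(0); m=s[7:11].min(); th=(m+80)/2+5; i=9
    l=next(j for j in range(9,-1,-1) if s[j]>th); rr=next(j for j in range(9,20) if s[j]>th)
    l+= (s[l]-th)/(s[l]-s[l+1]); rr-=(s[rr]-th)/(s[rr]-s[rr-1]); return 292+l,292+rr
for v in range(134,178,4):
    try:e=edges(v);print(v,np.round(e,1),round(sum(e)/2,2),h[v,299:304,2].tolist())
    except Exception as x: print(v,'-',h[v,292:312,1].tolist())
print('V col',[(v,int(h[v,300:303,2].mean())) for v in range(112,192)])
g=np.array([.5621,-.2551,.2597])
for v in(.1,.0,-.05,-.135): print(proj("scene",[g+[0,0,v]]).round(1))
b=cv2.imread("pics/t7.png")
hb=cv2.cvtColor(b,cv2.COLOR_BGR2HSV)
m=((hb[:,:,2]<85)&(hb[:,:,0]>85)&(hb[:,:,0]<125)).astype(np.uint8);m[:155]=0;m[205:]=0;m[:,:295]=0;m[:,345:]=0
n,l,s,c=cv2.connectedComponentsWithStats(m)
for i in range(1,n):
    if s[i,4]>15: p=onz("top",[c[i]],.097)[0]-C;print(s[i],c[i].round(1),'U',(p@U).round(4),'perp',(p@[-.35,.937,0]).round(4))
E
```

```text
134 [295.9 306.6] 301.26 [157, 168, 170, 174, 173]
138 [297.3 305.6] 301.42 [162, 169, 174, 174, 173]
142 [297.9 305.2] 301.58 [165, 173, 175, 174, 173]
146 [297.6 304.7] 301.17 [176, 178, 178, 176, 171]
150 [297.4 304.7] 301.02 [181, 181, 177, 176, 172]
154 [296.6 305.2] 300.93 [181, 182, 179, 175, 170]
158 [297.1 305.2] 301.11 [183, 181, 178, 174, 170]
162 [297.2 304.7] 300.96 [182, 181, 178, 171, 169]
166 [297.5 304.1] 300.8 [166, 168, 165, 157, 151]
170 [298.1 304.3] 301.2 [171, 171, 172, 171, 171]
174 [297.1 310.6] 303.88 [167, 172, 176, 174, 169]
V col [(112, 153), (113, 161), (114, 164), (115, 158), (116, 140), (117, 129), (118, 149), (119, 174), (120, 177), (121, 175), (122, 174), (123, 175), (124, 176), (125, 171), (126, 171), (127, 171), (128, 170), (129, 165), (130, 156), (131, 148), (132, 157), (133, 167), (134, 170), (135, 170), (136, 171), (137, 172), (138, 172), (139, 172), (140, 172), (141, 172), (142, 174), (143, 174), (144, 174), (145, 175), (146, 177), (147, 177), (148, 178), (149, 177), (150, 178), (151, 178), (152, 179), (153, 177), (154, 178), (155, 177), (156, 177), (157, 178), (158, 177), (159, 177), (160, 177), (161, 177), (162, 176), (163, 176), (164, 176), (165, 173), (166, 163), (167, 154), (168, 163), (169, 171), (170, 171), (171, 174), (172, 173), (173, 175), (174, 174), (175, 174), (176, 174), (177, 174), (178, 174), (179, 174), (180, 175), (181, 174), (182, 174), (183, 174), (184, 173), (185, 174), (186, 174), (187, 174), (188, 176), (189, 189), (190, 208), (191, 213)]
[[302.8  95.9]]
[[301.8 129.6]]
[[301.3 145.7]]
[[300.4 171.7]]
[320 164  11  10  67] [325.8 168.6] U 0.0134 perp -0.0233
[301 171  11  10  65] [306.2 175.1] U 0.0144 perp 0.0251
[325 175  11  10  71] [330.1 179.3] U -0.0134 perp -0.0243
[306 183  10  10  59] [310.6 186.7] U -0.0146 perp 0.0247
```

```bash
python3 - <<'E'
from plan2 import *
for f,c0,r0,r1 in(("s5",304,118,166),("s8",300,114,126)):
    h=cv2.cvtColor(cv2.imread(f"pics/{f}.png"),cv2.COLOR_BGR2HSV).astype(int)
    print(f,[(v,int(h[v,c0-1:c0+2,2].mean()),int(h[v,c0-1:c0+2,1].mean())) for v in range(r0,r1)])
a=r.snapshot("scene")[:,:,::-1];h=cv2.cvtColor(np.ascontiguousarray(a),cv2.COLOR_BGR2HSV).astype(int)
print([(v,h[v,284:320:1,2].tolist()) for v in(160,164,168,172,176)])
s=r.get_state();A=R.from_quat(s['eef_rot']);g=s['tool_pos']-A.apply([0,0,.019]);print(g)
for k in(0,.02*1): print(proj("scene",[g+U*k-[0,0,.135]]),proj("scene",[g-[0,0,.155]]))
E
```

```text
s5 [(118, 166, 35), (119, 166, 37), (120, 164, 35), (121, 156, 38), (122, 146, 39), (123, 151, 37), (124, 163, 35), (125, 167, 36), (126, 167, 37), (127, 170, 35), (128, 171, 36), (129, 171, 36), (130, 171, 36), (131, 173, 37), (132, 172, 35), (133, 174, 36), (134, 175, 33), (135, 177, 35), (136, 178, 35), (137, 178, 35), (138, 177, 35), (139, 180, 34), (140, 178, 35), (141, 178, 35), (142, 178, 35), (143, 177, 36), (144, 177, 35), (145, 177, 35), (146, 178, 35), (147, 177, 36), (148, 177, 35), (149, 177, 35), (150, 177, 34), (151, 177, 35), (152, 177, 36), (153, 177, 37), (154, 176, 36), (155, 175, 36), (156, 167, 37), (157, 156, 39), (158, 159, 43), (159, 178, 57), (160, 194, 85), (161, 202, 106), (162, 205, 112), (163, 209, 113), (164, 217, 114), (165, 224, 117)]
s8 [(114, 164, 101), (115, 158, 101), (116, 143, 99), (117, 133, 86), (118, 145, 70), (119, 166, 51), (120, 168, 40), (121, 168, 37), (122, 167, 36), (123, 168, 36), (124, 169, 38), (125, 165, 37)]
[(160, [182, 175, 175, 179, 178, 171, 170, 178, 191, 202, 205, 203, 198, 188, 185, 183, 182, 178, 173, 170, 167, 171, 173, 17
[... 278 characters left out ...]
6, 226, 228, 228, 228, 227, 230, 230, 228, 213, 187, 165, 160, 156, 153, 149, 148, 158, 187, 213, 226, 229, 228, 229, 228, 228, 228, 227, 227, 227, 226, 226, 224]), (172, [222, 225, 228, 225, 217, 198, 179, 166, 161, 164, 170, 182, 192, 188, 175, 169, 171, 174, 173, 172, 171, 174, 182, 181, 180, 181, 187, 201, 216, 228, 230, 230, 230, 228, 228, 230]), (176, [208, 213, 219, 217, 201, 165, 138, 134, 137, 132, 128, 125, 142, 155, 163, 168, 172, 174, 174, 169, 148, 121, 104, 103, 110, 107, 113, 127, 170, 207, 226, 230, 228, 227, 226, 227])]
[ 0.56038822 -0.25552494  0.25685075]
[[300.33204265 172.88357318]] [[300.12675654 178.79514117]]
[[300.52221464 169.5831992 ]] [[300.12675654 178.79514117]]
```

```bash
python3 - <<'E'
from plan2 import *
o=-U*.0045
k=dict(gl=.127,ox=o[0],oy=o[1])
rel(*[tubpose(-1,f,12.8,**k) for f in(.115,.10,.085)])
E
```

```text
18.92 [ 0.5565 -0.257   0.2383] F [-0.  -0.5 -1.4] open 24.1
xyz [0.0026, -0.0011, 0.0158] rot [-0.0004, 0.0009, 0.0036]
xyz [-0.0007, -0.0011, 0.0304] rot [-0.0004, 0.0009, 0.0036]
xyz [-0.004, -0.0011, 0.0451] rot [-0.0004, 0.0009, 0.0036]
q [ 0.69  0.87 -0.84  1.42  0.7   1.38  1.67]
```

Call:
{"name": "carry_out", "arguments": {"plan": [{"xyz":[0.0026,-0.001,0.0158],"rot":[0,0,0.0035],"grip":255},{"xyz":[0.0026,-0.001,0.0158],"rot":[0,0,0.0035],"grip":255},{"xyz":[0.001,-0.001,0.023],"rot":[0,0,0.0035],"grip":255},{"xyz":[-0.0007,-0.001,0.03],"rot":[0,0,0.0035],"grip":255},{"xyz":[-0.0022,-0.001,0.037],"rot":[0,0,0.0035],"grip":255},{"xyz":[-0.0022,-0.001,0.037],"rot":[0,0,0.0035],"grip":255}], "squeeze": 55}}

```text
clock: 19.42
tool_pos: [0.5513, -0.2599, 0.2011]
eef_rot: [-0.177, 0.978, -0.02, -0.109]
contact_force: [-0.7, -0.3, -1.9]
opening: 0.27
finger_force: 55.0
```

Call:
{"name": "carry_out", "arguments": {"plan": [{"xyz":[-0.0011,0,0.005],"rot":[0,0,0],"grip":255},{"xyz":[-0.0022,0,0.01],"rot":[0,0,0],"grip":255},{"xyz":[-0.0022,0,0.01],"rot":[0,0,0],"grip":255}]}}

```text
clock: 19.67
tool_pos: [0.5516, -0.2601, 0.1918]
eef_rot: [-0.177, 0.978, -0.02, -0.109]
contact_force: [-0.0, -0.3, -1.2]
opening: 0.269
finger_force: 55.0
```

```bash
python3 - <<'E'
from plan2 import *
rel()
a=r.snapshot("scene")[:,:,::-1];a=np.ascontiguousarray(a);cv2.imwrite("pics/s9.png",a);h=cv2.cvtColor(a,cv2.COLOR_BGR2HSV).astype(int)
print([(v,int(h[v,299:302,2].mean())) for v in range(126,200)])
for v in(170,176,182): print(v,h[v,286:316,2].tolist())
s=r.get_state();A=R.from_quat(s['eef_rot']);g=s['tool_pos']-A.apply([0,0,.019]);print(proj("scene",[g-[0,0,.127],g-[0,0,.133]]))
E
```

```text
19.67 [ 0.5516 -0.2601  0.1918] F [-0.  -0.3 -1.2] open 23.6
q [ 0.69  0.91 -0.82  1.48  0.74  1.29  1.63]
[(126, 144), (127, 145), (128, 152), (129, 178), (130, 193), (131, 192), (132, 186), (133, 173), (134, 155), (135, 149), (136, 161), (137, 170), (138, 170), (139, 170), (140, 169), (141, 169), (142, 169), (143, 168), (144, 169), (145, 168), (146, 165), (147, 155), (148, 145), (149, 155), (150, 164), (151, 170), (152, 169), (153, 169), (154, 171), (155, 171), (156, 172), (157, 174), (158, 174), (159, 175), (160, 176), (161, 179), (162, 179), (163, 180), (164, 181), (165, 180), (166, 180), (167, 182), (168, 182), (169, 181), (170, 182), (171, 182), (172, 182), (173, 181), (174, 181), (175, 182), (176, 181), (177, 181), (178, 181), (179, 181), (180, 180), (181, 178), (182, 169), (183, 156), (184, 160), (185, 172), (186, 173), (187, 173), (188, 175), (189, 188), (190, 206), (191, 212), (192, 211), (193, 209), (194, 210), (195, 210), (196, 210), (197, 210), (198, 210), (199, 209)]
170 [226, 227, 225, 224, 222, 221, 221, 221, 221, 223, 212, 198, 186, 185, 182, 179, 175, 171, 179, 200, 220, 228, 231, 230, 230, 231, 230, 231, 231, 230]
176 [218, 218, 202, 164, 130, 118, 109, 107, 108, 121, 144, 169, 181, 183, 183, 178, 175, 166, 153, 129, 108, 100, 104, 102, 105, 124, 169, 208, 226, 229]
182 [213, 185, 154, 127, 112, 107, 109, 105, 105, 111, 129, 150, 165, 171, 170, 166, 161, 150, 131, 112, 105, 100, 103, 102, 105, 108, 122, 152, 182, 205]
[[300.30171398 185.03527037]
 [300.23890412 186.77450678]]
```

Call:
{"name": "carry_out", "arguments": {"plan": [{"xyz":[-0.0026,0,0.005],"rot":[0,0,0],"grip":255},{"xyz":[-0.0037,0,0.01],"rot":[0,0,0],"grip":255},{"xyz":[-0.0048,0,0.015],"rot":[0,0,0],"grip":255},{"xyz":[-0.006,0,0.02],"rot":[0,0,0],"grip":255},{"xyz":[-0.006,0,0.02],"rot":[0,0,0],"grip":255}]}}

```text
clock: 20.13
tool_pos: [0.5548, -0.2591, 0.1749]
eef_rot: [-0.177, 0.978, -0.021, -0.107]
contact_force: [-0.8, -0.0, 17.5]
opening: 0.272
finger_force: 55.0
```

Call:
{"name": "carry_out", "arguments": {"plan": [{"xyz":[0.002,0,-0.01],"rot":[0,0,0],"grip":255},{"xyz":[-0.0015,0,-0.01],"rot":[0,0,0],"grip":255},{"xyz":[-0.0015,0,-0.01],"rot":[0,0,0],"grip":255},{"xyz":[-0.0026,0,-0.005],"rot":[0,0,0],"grip":255},{"xyz":[-0.0037,0,0],"rot":[0,0,0],"grip":255},{"xyz":[-0.0048,0,0.005],"rot":[0,0,0],"grip":255},{"xyz":[-0.0048,0,0.005],"rot":[0,0,0],"grip":255}]}}

```text
clock: 20.72
tool_pos: [0.5566, -0.258, 0.1642]
eef_rot: [-0.177, 0.978, -0.019, -0.108]
contact_force: [0.9, 1.3, -2.2]
opening: 0.27
finger_force: 55.0
```

Call:
{"name": "carry_out", "arguments": {"plan": [{"xyz":[-0.002,0,0.009],"rot":[0,0,0],"grip":255},{"xyz":[-0.004,0,0.018],"rot":[0,0,0],"grip":255},{"xyz":[-0.006,0,0.026],"rot":[0,0,0],"grip":255},{"xyz":[-0.008,0,0.035],"rot":[0,0,0],"grip":255},{"xyz":[-0.0095,0,0.043],"rot":[0,0,0],"grip":255},{"xyz":[-0.0095,0,0.043],"rot":[0,0,0],"grip":255}]}}

```text
clock: 21.22
tool_pos: [0.5566, -0.2579, 0.1199]
eef_rot: [-0.177, 0.978, -0.019, -0.108]
contact_force: [3.7, 1.5, -2.0]
opening: 0.267
finger_force: 55.0
```

Call:
{"name": "carry_out", "arguments": {"plan": [{"xyz":[-0.0011,0,0.004],"rot":[0,0,0],"grip":255},{"xyz":[-0.002,0,0.008],"rot":[0,0,0],"grip":255},{"xyz":[-0.002,0,0.008],"rot":[0,0,0],"grip":255}]}}

```text
clock: 21.47
tool_pos: [0.5569, -0.2583, 0.1132]
eef_rot: [-0.177, 0.978, -0.02, -0.108]
contact_force: [2.4, 1.1, -3.1]
opening: 0.268
finger_force: 55.0
```

Call:
{"name": "carry_out", "arguments": {"plan": [{"xyz":[-0.0005,0,0.0025],"rot":[0,0,0],"grip":255},{"xyz":[-0.001,0,0.005],"rot":[0,0,0],"grip":255},{"xyz":[-0.0015,0,0.0065],"rot":[0,0,0],"grip":255},{"xyz":[-0.0015,0,0.0065],"rot":[0,0,0],"grip":255}]}}

```text
clock: 21.8
tool_pos: [0.5573, -0.2585, 0.1084]
eef_rot: [-0.176, 0.978, -0.021, -0.108]
contact_force: [0.3, 1.4, 6.8]
opening: 0.267
finger_force: 55.0
```

On the floor (predicted TCP height 0.108). I'll release and go up.

Call:
{"name": "carry_out", "arguments": {"plan": [{"xyz":[0.0003,0,-0.002],"rot":[0,0,0],"grip":255},{"xyz":[0.0003,0,-0.002],"rot":[0,0,0],"grip":110},{"xyz":[0.0003,0,-0.002],"rot":[0,0,0],"grip":110},{"xyz":[0.0003,0,-0.002],"rot":[0,0,0],"grip":110},{"xyz":[0.008,0,-0.038],"rot":[0,0,0],"grip":110},{"xyz":[0.016,0,-0.077],"rot":[0,0,0],"grip":110},{"xyz":[0.024,0,-0.115],"rot":[0,0,0],"grip":110},{"xyz":[0.034,0,-0.165],"rot":[0,0,0],"grip":110}]}}

```text
clock: 22.47
tool_pos: [0.5581, -0.2575, 0.267]
eef_rot: [-0.177, 0.978, -0.02, -0.11]
contact_force: [1.1, -0.9, 0.4]
opening: 0.569
finger_force: 0.0
```

```bash
export OPENBLAS_NUM_THREADS=1; python3 - <<'E'
from plan2 import *
rel(rackpose(0,.13,20,1))
q=r.get_state()['q']; tr=[];q,ok=go(q,*rackpose(0,.13,20,1),40,tr);print(ok,len(tr),q.round(2),min(map(mar,tr)))
for b in(.06,0,.07): q,ok=go(q,*rackpose(0,b,20,1),40);print(ok,q.round(2))
E
```

```text
22.47 [ 0.5581 -0.2575  0.267 ] F [ 1.1 -0.9  0.4] open 50.1
xyz [-0.0547, 0.4921, 0.0241] rot [0.038, -0.555, 0.6009]
q [ 0.69  0.84 -0.85  1.38  0.67  1.43  1.7 ]
True 14 [-0.42  0.5  -0.52  2.21  1.11  0.62 -0.5 ] 0.3482525185022496
True [-0.42  0.63 -0.42  2.21  1.35  0.55 -0.67]
True [-0.4   0.75 -0.38  2.18  1.56  0.52 -0.81]
True [-0.44  0.61 -0.41  2.21  1.31  0.54 -0.64]
```

Call:
{"name": "carry_out", "arguments": {"plan": [{"xyz":[-0.05,0.47,0.0],"rot":[0.038,-0.555,0.6],"grip":110},{"xyz":[-0.05,0.47,0.0],"rot":[0.038,-0.555,0.6],"grip":110},{"xyz":[-0.05,0.47,0.0],"rot":[0.038,-0.555,0.6],"grip":110},{"xyz":[-0.05,0.47,0.0],"rot":[0.038,-0.555,0.6],"grip":110},{"xyz":[-0.05,0.47,0.0],"rot":[0.038,-0.555,0.6],"grip":110},{"xyz":[-0.05,0.47,0.0],"rot":[0.038,-0.555,0.6],"grip":110},{"xyz":[-0.05,0.47,0.0],"rot":[0.038,-0.555,0.6],"grip":110},{"xyz":[-0.05,0.47,0.0],"rot":[0.038,-0.555,0.6],"grip":110}]}}

```text
clock: 23.13
tool_pos: [0.4994, -0.0126, 0.2587]
eef_rot: [0.098, 0.982, -0.028, 0.158]
contact_force: [0.4, 0.1, -0.3]
opening: 0.572
finger_force: 0.0
```

```bash
python3 - <<'E'
from plan2 import *
b=np.ascontiguousarray(r.snapshot("top")[:,:,::-1]); cv2.imwrite("pics/t10.png",b)
rel(rackpose(0,.10,20,1))
hb=cv2.cvtColor(b,cv2.COLOR_BGR2HSV)
m=((hb[:,:,2]<85)&(hb[:,:,0]>85)&(hb[:,:,0]<125)).astype(np.uint8)
g=(hb[:,:,1]<60)&(hb[:,:,2]<95)
for mm,z,nm in((m,.097,'glue'),(g.astype(np.uint8),.165,'grey')):
    mm=mm.copy();mm[:150]=0;mm[208:]=0;mm[:,:293]=0;mm[:,348:]=0
    n,l,s,c=cv2.connectedComponentsWithStats(mm)
    for i in range(1,n):
        if s[i,4]>12: p=onz("top",[c[i]],z)[0]-C;print(nm,s[i],c[i].round(1),'U',(p@U).round(4),'perp',(p@[-.35,.937,0]).round(4))
E
```

```text
23.18 [ 0.4979 -0.0064  0.2587] F [-2.8  2.7 -1.1] open 50.3
xyz [0.104, 0.2096, 0.0162] rot [-0.0054, -0.0278, 0.0444]
q [ 0.25  0.45 -0.6   2.19  1.    0.49  0.23]
glue [320 164  11  10  66] [325.7 168.5] U 0.0139 perp -0.0232
glue [301 171  11  10  66] [306.2 175. ] U 0.0147 perp 0.0251
glue [324 174  12   9  57] [330.4 178.1] U -0.011 perp -0.0259
glue [306 182  10  11  62] [310.7 186.5] U -0.0142 perp 0.0243
grey [300 159  36  37 720] [318.5 177.6] U -0.0041 perp 0.0103
```

Call:
{"name": "carry_out", "arguments": {"plan": [{"xyz":[0.104,0.208,0.0],"rot":[-0.005,-0.028,0.044],"grip":110},{"xyz":[0.104,0.208,0.0],"rot":[-0.005,-0.028,0.044],"grip":110},{"xyz":[0.104,0.208,0.0],"rot":[-0.005,-0.028,0.044],"grip":110},{"xyz":[0.104,0.208,0.0],"rot":[-0.005,-0.028,0.044],"grip":110},{"xyz":[0.104,0.208,0.0],"rot":[-0.005,-0.028,0.044],"grip":110},{"xyz":[0.104,0.208,0.0],"rot":[-0.005,-0.028,0.044],"grip":110},{"xyz":[0.104,0.208,0.016],"rot":[-0.005,-0.028,0.044],"grip":110},{"xyz":[0.104,0.208,0.016],"rot":[-0.005,-0.028,0.044],"grip":110}]}}

```text
clock: 23.85
tool_pos: [0.4494, 0.2097, 0.2039]
eef_rot: [0.115, 0.978, -0.024, 0.17]
contact_force: [0.9, -1.3, -0.3]
opening: 0.569
finger_force: 0.0
```

```bash
python3 - <<'E'
from plan2 import *
rel(rackpose(0,.06,20,1),rackpose(0,.004,20,1))
E
```

```text
23.85 [0.4494 0.2097 0.2039] F [ 0.9 -1.3 -0.3] open 50.1
xyz [-0.0062, 0.0061, 0.0352] rot [-0.0065, -0.0034, 0.0038]
xyz [-0.0189, 0.0065, 0.0897] rot [-0.0065, -0.0034, 0.0038]
q [-0.37  0.57 -0.53  2.21  1.23  0.61 -0.57]
```

Call:
{"name": "carry_out", "arguments": {"plan": [{"xyz":[-0.004,0.0063,0.015],"rot":[-0.006,-0.003,0.004],"grip":110},{"xyz":[-0.0095,0.0063,0.045],"rot":[-0.006,-0.003,0.004],"grip":110},{"xyz":[-0.016,0.0063,0.077],"rot":[-0.006,-0.003,0.004],"grip":110},{"xyz":[-0.0189,0.0063,0.09],"rot":[-0.006,-0.003,0.004],"grip":110},{"xyz":[-0.0189,0.0063,0.09],"rot":[-0.006,-0.003,0.004],"grip":255},{"xyz":[-0.0189,0.0063,0.09],"rot":[-0.006,-0.003,0.004],"grip":255},{"xyz":[-0.0189,0.0063,0.09],"rot":[-0.006,-0.003,0.004],"grip":255},{"xyz":[-0.0189,0.0063,0.09],"rot":[-0.006,-0.003,0.004],"grip":255}], "squeeze": 55}}

```text
clock: 24.52
tool_pos: [0.4985, 0.2025, 0.1288]
eef_rot: [0.119, 0.977, -0.019, 0.174]
contact_force: [0.8, 3.5, -1.0]
opening: 0.287
finger_force: 7.0
```

Call:
{"name": "carry_out", "arguments": {"plan": [{"xyz":[0,0,0],"rot":[0,0,0],"grip":255},{"xyz":[0,0,0],"rot":[0,0,0],"grip":255},{"xyz":[0.0045,0,-0.0195],"rot":[0,0,0],"grip":255},{"xyz":[0.009,0,-0.039],"rot":[0,0,0],"grip":255},{"xyz":[0.0135,0,-0.0585],"rot":[0,0,0],"grip":255},{"xyz":[0.0135,0,-0.0585],"rot":[0,0,0],"grip":255}]}}

```text
clock: 25.02
tool_pos: [0.4654, 0.2111, 0.1803]
eef_rot: [0.118, 0.977, -0.019, 0.174]
contact_force: [-1.0, -0.1, 0.3]
opening: 0.269
finger_force: 54.7
```

```bash
sed -i 's/gl=.135/gl=.137/' plan2.py; export OPENBLAS_NUM_THREADS=1; python3 - <<'E'
from plan2 import *
s=r.get_state();A=R.from_quat(s['eef_rot']);b=-np.degrees(np.arctan2(*(A.inv().apply(D)[[0,2]])));print(b)
rel(rackpose(0,.064,20,1),(s['tool_pos']+[0.03,-.03,.17],A),tubpose(0,.20,b))
q,ok=go(s['q'],s['tool_pos']+[0.03,-.03,.17],A,40);tr=[];q,ok=go(q,*tubpose(0,.2,b),40,tr);print(ok,len(tr),q.round(2))
E
```

```text
12.800444354559293
25.02 [0.4654 0.2111 0.1803] F [-1.  -0.1  0.3] open 23.7
xyz [0.0012, 0.0008, 0.004] rot [0.0027, 0.0035, -0.0037]
xyz [-0.0927, -0.0214, -0.1471] rot [0.0, 0.0, 0.0]
xyz [-0.2556, -0.4193, -0.0549] rot [-0.0353, 0.5597, -0.604]
q [-0.39  0.62 -0.48  2.21  1.35  0.58 -0.67]
True 12 [ 0.62  0.8  -0.78  1.24  0.6   1.53  1.77]
```

Call:
{"name": "carry_out", "arguments": {"plan": [{"xyz":[-0.093,-0.021,-0.147],"rot":[0,0,0],"grip":255},{"xyz":[-0.093,-0.021,-0.147],"rot":[0,0,0],"grip":255},{"xyz":[-0.093,-0.021,-0.147],"rot":[0,0,0],"grip":255},{"xyz":[-0.093,-0.021,-0.147],"rot":[0,0,0],"grip":255},{"xyz":[-0.17,-0.2,-0.12],"rot":[-0.02,0.28,-0.3],"grip":255},{"xyz":[-0.17,-0.2,-0.12],"rot":[-0.02,0.28,-0.3],"grip":255},{"xyz":[-0.17,-0.2,-0.12],"rot":[-0.02,0.28,-0.3],"grip":255},{"xyz":[-0.17,-0.2,-0.12],"rot":[-0.02,0.28,-0.3],"grip":255}]}}

```text
clock: 25.68
tool_pos: [0.516, 0.0759, 0.3373]
eef_rot: [0.003, 0.998, -0.024, 0.061]
contact_force: [0.4, 1.2, -0.6]
opening: 0.274
finger_force: 54.7
```

```bash
python3 - <<'E'
from plan2 import *
rel(tubpose(0,.2,12.8))
E
```

```text
25.68 [0.516  0.0759 0.3373] F [ 0.4  1.2 -0.6] open 24.1
xyz [-0.0627, -0.3232, 0.0423] rot [-0.0289, 0.3323, -0.3697]
q [ 0.24  0.47 -0.8   1.82  0.53  0.96  0.77]
```

Call:
{"name": "carry_out", "arguments": {"plan": [{"xyz":[-0.063,-0.323,0.042],"rot":[-0.029,0.332,-0.37],"grip":255},{"xyz":[-0.063,-0.323,0.042],"rot":[-0.029,0.332,-0.37],"grip":255},{"xyz":[-0.063,-0.323,0.042],"rot":[-0.029,0.332,-0.37],"grip":255},{"xyz":[-0.063,-0.323,0.042],"rot":[-0.029,0.332,-0.37],"grip":255},{"xyz":[-0.063,-0.323,0.042],"rot":[-0.029,0.332,-0.37],"grip":255},{"xyz":[-0.063,-0.323,0.042],"rot":[-0.029,0.332,-0.37],"grip":255},{"xyz":[-0.063,-0.323,0.042],"rot":[-0.029,0.332,-0.37],"grip":255},{"xyz":[-0.063,-0.323,0.042],"rot":[-0.029,0.332,-0.37],"grip":255}]}}

```text
clock: 26.35
tool_pos: [0.5788, -0.2466, 0.3176]
eef_rot: [-0.174, 0.978, -0.02, -0.109]
contact_force: [1.5, 1.1, -0.6]
opening: 0.273
finger_force: 54.7
```

Call:
{"name": "carry_out", "arguments": {"plan": [{"xyz":[0,0,0],"rot":[0,0,0],"grip":255},{"xyz":[0,0,0],"rot":[0,0,0],"grip":255},{"xyz":[0,0,0],"rot":[0,0,0],"grip":255}]}}

```text
clock: 26.6
tool_pos: [0.579, -0.2431, 0.3181]
eef_rot: [-0.175, 0.978, -0.019, -0.109]
contact_force: [0.0, 0.6, 0.5]
opening: 0.274
finger_force: 54.7
```

```bash
python3 - <<'E'
from plan2 import *
rel(tubpose(0,.2,12.8),tubpose(0,.15,12.8),tubpose(0,.12,12.8),tubpose(0,.085,12.8))
a=np.ascontiguousarray(r.snapshot("scene")[:,:,::-1]);cv2.imwrite("pics/s11.png",a);h=cv2.cvtColor(a,cv2.COLOR_BGR2HSV).astype(int)
s=r.get_state();A=R.from_quat(s['eef_rot']);g=s['tool_pos']-A.apply([0,0,.019]);p=proj("scene",[g+[0,0,.0],g-[0,0,.05],g-[0,0,.1],g-[0,0,.137]]);print(p.round(1).tolist())
c0=int(round(p[3,0]))
print([(v,int(h[v,c0-1:c0+2,2].mean()),int(h[v,c0-1:c0+2,1].mean())) for v in range(int(p[3,1])-8,int(p[3,1])+10)])
for v in(int(p[1,1]),int(p[2,1])): print(v,c0-10,h[v-1:v+2,c0-10:c0+12,1].mean(0).astype(int).tolist())
E
```

```text
26.6 [ 0.579  -0.2431  0.3181] F [0.  0.6 0.5] open 24.1
xyz [0.0007, -0.0063, -0.0003] rot [0.0017, 0.0021, -0.003]
xyz [-0.0102, -0.0063, 0.0485] rot [0.0017, 0.0021, -0.003]
xyz [-0.0168, -0.0064, 0.0778] rot [0.0017, 0.0021, -0.003]
xyz [-0.0245, -0.0064, 0.1119] rot [0.0017, 0.0021, -0.003]
q [ 0.62  0.8  -0.81  1.26  0.61  1.53  1.75]
[[300.5, 100.4], [300.1, 117.1], [299.6, 133.2], [299.3, 144.8]]
[(136, 175, 35), (137, 176, 34), (138, 175, 35), (139, 175, 35), (140, 173, 36), (141, 174, 37), (142, 165, 38), (143, 153, 40), (144, 155, 45), (145, 174, 58), (146, 199, 86), (147, 218, 108), (148, 224, 118), (149, 216, 119), (150, 197, 112), (151, 187, 95), (152, 181, 75), (153, 172, 61)]
117 289 [70, 31, 41, 72, 97, 96, 87, 58, 42, 36, 36, 34, 35, 38, 46, 74, 96, 105, 111, 108, 106, 104]
133 289 [58, 58, 62, 68, 75, 69, 56, 43, 35, 36, 36, 36, 37, 46, 64, 82, 93, 96, 97, 95, 92, 91]
```

Call:
{"name": "carry_out", "arguments": {"plan": [{"xyz":[0,-0.007,0],"rot":[0.002,0.002,-0.003],"grip":255},{"xyz":[-0.003,-0.007,0.018],"rot":[0.002,0.002,-0.003],"grip":255},{"xyz":[-0.0075,-0.007,0.036],"rot":[0.002,0.002,-0.003],"grip":255},{"xyz":[-0.012,-0.007,0.054],"rot":[0.002,0.002,-0.003],"grip":255},{"xyz":[-0.0173,-0.007,0.078],"rot":[0.002,0.002,-0.003],"grip":255},{"xyz":[-0.0173,-0.007,0.078],"rot":[0.002,0.002,-0.003],"grip":255},{"xyz":[-0.0173,-0.007,0.078],"rot":[0.002,0.002,-0.003],"grip":255}]}}

```text
clock: 27.23
tool_pos: [0.5816, -0.2494, 0.2386]
eef_rot: [-0.178, 0.978, -0.02, -0.11]
contact_force: [0.9, 0.0, 0.4]
opening: 0.27
finger_force: 54.7
```

```bash
python3 - <<'E'
from plan2 import *
rel(tubpose(0,.12,12.8),tubpose(0,.10,12.8),tubpose(0,.08,12.8))
s=r.get_state();A=R.from_quat(s['eef_rot']);g=s['tool_pos']-A.apply([0,0,.019])-C;print('U',g@U,'perp',g@[-.35,.937,0])
E
```

```text
27.23 [ 0.5816 -0.2494  0.2386] F [0.9 0.  0.4] open 23.8
xyz [0.0008, 0.0006, 0.0003] rot [-0.0011, -0.0003, 0.0019]
xyz [-0.0036, 0.0006, 0.0199] rot [-0.0011, -0.0003, 0.0019]
xyz [-0.008, 0.0006, 0.0394] rot [-0.0011, -0.0003, 0.0019]
q [ 0.63  0.88 -0.78  1.35  0.67  1.39  1.7 ]
U 0.0008992380508776292 perp -0.0005790766731468904
```

Centred within a millimetre. I'll lower slowly.

Call:
{"name": "carry_out", "arguments": {"plan": [{"xyz":[-0.0018,0,0.008],"rot":[0,0,0],"grip":255},{"xyz":[-0.0035,0,0.016],"rot":[0,0,0],"grip":255},{"xyz":[-0.005,0,0.022],"rot":[0,0,0],"grip":255},{"xyz":[-0.0064,0,0.028],"rot":[0,0,0],"grip":255},{"xyz":[-0.0064,0,0.028],"rot":[0,0,0],"grip":255}]}}

```text
clock: 27.65
tool_pos: [0.5815, -0.2501, 0.2091]
eef_rot: [-0.177, 0.978, -0.02, -0.11]
contact_force: [-0.9, 0.3, -0.8]
opening: 0.27
finger_force: 54.7
```

Call:
{"name": "carry_out", "arguments": {"plan": [{"xyz":[-0.0014,0,0.006],"rot":[0,0,0],"grip":255},{"xyz":[-0.0028,0,0.012],"rot":[0,0,0],"grip":255},{"xyz":[-0.0041,0,0.018],"rot":[0,0,0],"grip":255},{"xyz":[-0.0041,0,0.018],"rot":[0,0,0],"grip":255}]}}

```text
clock: 27.98
tool_pos: [0.5814, -0.2501, 0.1903]
eef_rot: [-0.177, 0.978, -0.02, -0.11]
contact_force: [-0.8, -0.1, -1.3]
opening: 0.266
finger_force: 54.7
```

Call:
{"name": "carry_out", "arguments": {"plan": [{"xyz":[-0.002,0,0.009],"rot":[0,0,0],"grip":255},{"xyz":[-0.004,0,0.018],"rot":[0,0,0],"grip":255},{"xyz":[-0.006,0,0.027],"rot":[0,0,0],"grip":255},{"xyz":[-0.008,0,0.036],"rot":[0,0,0],"grip":255},{"xyz":[-0.0102,0,0.045],"rot":[0,0,0],"grip":255},{"xyz":[-0.0125,0,0.055],"rot":[0,0,0],"grip":255},{"xyz":[-0.0125,0,0.055],"rot":[0,0,0],"grip":255}]}}

```text
clock: 28.57
tool_pos: [0.581, -0.2501, 0.1328]
eef_rot: [-0.177, 0.978, -0.02, -0.11]
contact_force: [0.2, -0.7, -1.5]
opening: 0.272
finger_force: 54.7
```

Call:
{"name": "carry_out", "arguments": {"plan": [{"xyz":[-0.0006,0,0.003],"rot":[0,0,0],"grip":255},{"xyz":[-0.0013,0,0.006],"rot":[0,0,0],"grip":255},{"xyz":[-0.002,0,0.009],"rot":[0,0,0],"grip":255},{"xyz":[-0.002,0,0.009],"rot":[0,0,0],"grip":255}]}}

```text
clock: 28.9
tool_pos: [0.5822, -0.2501, 0.1259]
eef_rot: [-0.177, 0.978, -0.02, -0.109]
contact_force: [0.3, -0.3, -0.7]
opening: 0.27
finger_force: 54.7
```

Call:
{"name": "carry_out", "arguments": {"plan": [{"xyz":[-0.0004,0,0.002],"rot":[0,0,0],"grip":255},{"xyz":[-0.0008,0,0.004],"rot":[0,0,0],"grip":255},{"xyz":[-0.0008,0,0.004],"rot":[0,0,0],"grip":255}]}}

```text
clock: 29.15
tool_pos: [0.583, -0.2498, 0.1235]
eef_rot: [-0.177, 0.978, -0.021, -0.108]
contact_force: [0.3, 0.7, 6.4]
opening: 0.274
finger_force: 55.2
```

On the floor at 0.1235, as predicted. I'll release and retreat.

Call:
{"name": "carry_out", "arguments": {"plan": [{"xyz":[0.0003,0,-0.0015],"rot":[0,0,0],"grip":255},{"xyz":[0.0003,0,-0.0015],"rot":[0,0,0],"grip":120},{"xyz":[0.0003,0,-0.0015],"rot":[0,0,0],"grip":120},{"xyz":[0.0003,0,-0.0015],"rot":[0,0,0],"grip":120},{"xyz":[0.008,0,-0.038],"rot":[0,0,0],"grip":120},{"xyz":[0.016,0,-0.077],"rot":[0,0,0],"grip":120},{"xyz":[0.024,0,-0.115],"rot":[0,0,0],"grip":120},{"xyz":[0.034,0,-0.165],"rot":[0,0,0],"grip":120}]}}

```text
clock: 29.82
tool_pos: [0.5841, -0.2489, 0.2823]
eef_rot: [-0.177, 0.978, -0.02, -0.109]
contact_force: [0.2, -0.7, 0.0]
opening: 0.531
finger_force: 0.0
```

Call:
{"name": "carry_out", "arguments": {"plan": [{"xyz":[0,0.2,-0.03],"rot":[0,0,0],"grip":120},{"xyz":[0,0.2,-0.03],"rot":[0,0,0],"grip":120},{"xyz":[0,0.2,-0.03],"rot":[0,0,0],"grip":120},{"xyz":[0,0.2,-0.03],"rot":[0,0,0],"grip":120},{"xyz":[0,0.2,-0.03],"rot":[0,0,0],"grip":120},{"xyz":[0,0.2,-0.03],"rot":[0,0,0],"grip":120},{"xyz":[0,0.2,-0.03],"rot":[0,0,0],"grip":120}]}}

```text
clock: 30.4
tool_pos: [0.5207, -0.0572, 0.311]
eef_rot: [-0.179, 0.978, -0.021, -0.108]
contact_force: [0.2, -0.9, 0.3]
opening: 0.53
finger_force: 0.0
```

```bash
python3 - <<'E'
from plan2 import *
b=np.ascontiguousarray(r.snapshot("top")[:,:,::-1]); cv2.imwrite("pics/t12.png",b)
rel()
hb=cv2.cvtColor(b,cv2.COLOR_BGR2HSV)
def blobs(mm,z,nm,lo):
    mm=mm.astype(np.uint8);mm[:145]=0;mm[210:]=0;mm[:,:290]=0;mm[:,350:]=0
    n,l,s,c=cv2.connectedComponentsWithStats(mm)
    for i in range(1,n):
        if s[i,4]>lo: p=onz("top",[c[i]],z)[0]-C;print(nm,s[i],c[i].round(1),'U',(p@U).round(4),'perp',(p@[-.35,.937,0]).round(4))
blobs((hb[:,:,2]<85)&(hb[:,:,0]>85)&(hb[:,:,0]<125),.097,'glue',15)
# expected tube tops
for k in(-.028,0,.028): q=proj("top",[C+U*k+[0,0,.165]])[0];x,y=np.round(q).astype(int);print(q.round(1));print(hb[y-6:y+7:2,x-7:x+8,2])
E
```

```text
30.45 [ 0.521  -0.0594  0.3103] F [-0.8 -0.5  1. ] open 46.4
q [ 0.45  0.68 -0.86  1.58  0.52  1.36  1.4 ]
glue [323 164   8   9  41] [326.8 167.4] U 0.0154 perp -0.0266
glue [301 171  11  11  63] [306.  175.2] U 0.0145 perp 0.0256
glue [326 175  10   9  55] [330.5 178.6] U -0.0123 perp -0.0257
glue [306 182  10  11  45] [310.7 186.7] U -0.0145 perp 0.0245
[326.7 186.3]
[[ 56  56  59  42  27  19  35  48  55  54  54  51  52  57  52]
 [116  73  44  60  64  53  44  42  53  61  61  70  65  45  44]
 [193 105  63  67  51  46  47  45  49  44  37  51  70  77  83]
 [ 66  50  76  72  45  46  47  46  47  48  47  59  77  76 173]
 [ 54  57  72  60  42  43  45  49  47  44  47  55  77 175 184]
 [ 47  53  66  82  72  52  42  44  49  43  45  98 186 166 142]
 [ 69  50  47  56  64  71  72  68  66 150 204 184 135 105  99]]
[322.3 174.2]
[[ 59  65  67  77  75  44  45  57  64  61  61  57  56  50  54]
 [ 55  57  72  69  54  44  46  46  47  47  54  78  63  55  53]
 [ 54  68  72  46  45  42  47  46  45  45  45  48  50  62  67]
 [ 56  79  70  43  45  50  48  45  47  47  48  81 112 109  93]
 [ 53  60  76  76  55  47  45  48  43  49  41  53  58  51  51]
 [ 48  49  61  65  77  85  79  78  82  69  44  44  54  51  54]
 [ 63  59  55  61  56  56  56  59  42  27  19  35  48  55  54]]
[317.9 162.2]
[[124 125 125 123 128 123 121 127 128 134 135 136 135 133 137]
 [133 140 137 112  98 101  99  86  81  94 133 136 133 133 135]
 [190 153  98  56  41  46  45  43  46  43  54 142 175 185 182]
 [ 60  62  74  59  44  49  48  49  49  43  44  60  79  88 118]
 [ 46  61  77  80  54  49  50  47  45  47  45  58  74  55  42]
 [ 52  52  62  63  79  89  76  60  68  68  70  68  58  55  53]
 [ 62  61  52  47  59  65  67  77  75  44  45  57  64  61  61]]
```

The numbers show seven tops in the right pattern. The three dark tube discs are centred within about 1 px of their expected places at standing height, and the glue sticks are at radius ≈ 28 to 31 mm. The gripper is clear, so I'm handing in.

```bash
python3 -c "
from plant import r
print(r.finish_job())"
```

```text
the job is handed in; nothing more can be done
None
```

I handed the job in at about 30 s with all three tubes lowered into the tub, one in the middle and one on either side among the four glue sticks. The last camera measurement showed all seven in place, but the hand-in returned no verdict. The second tube hit a glue stick and then the tub rim on the way down (40 N peak wrist force); I backed it off and lowered it in on a later try.

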